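# Load the filter rack for a beam test

### The job

Get the beam test ready: first fold the steel gate at the front of the cork shelf fully down, then load every filter plate lying on the bench into a bay of its own in the rack, front edge hooked under the lip and back edge lowered so that the plate lies flat on the cork. Turn the orange bead marker disc until its nose points at the white mark on its base, and swing the gate fully upright again at the end. Leave the lead brick, step wedge and brass grid standing where they are.

Things in the scene. Friction and masses are not known exactly. Their poses are not given: they have to be found in the camera images.
- shelf: low cork-lined shelf fixed to the bench, 215 mm deep (x), 330 mm wide (y), cork 12 mm above the bench, reaching from 95 mm in front of the origin (-x) to 120 mm behind. Origin on the bench; own x points away from the gate and robot. On it a steel rack of four bays side by side along y, 76 mm apart, parted by strips 8 mm wide, 10 mm high.
- gate (a joint): steel gate at the shelf's front, 300 mm wide, 4 mm thick, 100 mm high, hinged at its lower edge. rad: 0 = upright, 1.0 = folded down towards the robot (its stop; its top edge is then 66 mm above the bench). A light drag holds it within 0.1 of upright; past 0.3 it falls open in about 2 s; raising it takes under 8 N at its top edge. Upright, it is in the way of a tilted gripper at the bays.
- gate_top (a point): middle of the gate's top edge (a rolled rim 8 mm thick)
- gate_hinge (a point): middle of the gate's hinge line, 12 mm above the bench, 88 mm in front of the shelf's origin
- bay0 (a point): centre of the floor of the leftmost (+y) bay (on the cork), axes as the shelf's. Inside 95 mm (x) by 68 mm (y). Front (-x): a wall with a lip over the first 12 mm of floor, underside 17, top 21 mm above the floor. Back (+x): a stop 14 mm high. A plate goes in only tilted: back edge 15 to 25 degrees up, front edge pushed under the lip nearly to the wall, then back edge lowered inside the stop.
- bay1 (a point): centre of the floor of the second bay (on the cork), axes as the shelf's. Inside 95 mm (x) by 68 mm (y). Front (-x): a wall with a lip over the first 12 mm of floor, underside 17, top 21 mm above the floor. Back (+x): a stop 14 mm high. A plate goes in only tilted: back edge 15 to 25 degrees up, front edge pushed under the lip nearly to the wall, then back edge lowered inside the stop.
- bay2 (a point): centre of the floor of the third bay (on the cork), axes as the shelf's. Inside 95 mm (x) by 68 mm (y). Front (-x): a wall with a lip over the first 12 mm of floor, underside 17, top 21 mm above the floor. Back (+x): a stop 14 mm high. A plate goes in only tilted: back edge 15 to 25 degrees up, front edge pushed under the lip nearly to the wall, then back edge lowered inside the stop.
- bay3 (a point): centre of the floor of the rightmost (-y) bay (on the cork), axes as the shelf's. Inside 95 mm (x) by 68 mm (y). Front (-x): a wall with a lip over the first 12 mm of floor, underside 17, top 21 mm above the floor. Back (+x): a stop 14 mm high. A plate goes in only tilted: back edge 15 to 25 degrees up, front edge pushed under the lip nearly to the wall, then back edge lowered inside the stop.
- plate0: aluminium filter plate, 90 mm (own x) by 60 mm (own y), 6 mm thick, about 150 g, with an upright grip rib in its middle: 14 mm thick (x), 40 mm long (y), top 51 mm above the underside. Origin: centre of the underside; z up. All alike, the same either way round; fits any bay with 2.5 mm to spare each way in x, 4 mm in y. Starts flat on the bench beside the shelf. May be absent.
- plate1: aluminium filter plate, 90 mm (own x) by 60 mm (own y), 6 mm thick, about 150 g, with an upright grip rib in its middle: 14 mm thick (x), 40 mm long (y), top 51 mm above the underside. Origin: centre of the underside; z up. All alike, the same either way round; fits any bay with 2.5 mm to spare each way in x, 4 mm in y. Starts flat on the bench beside the shelf. May be absent.
- plate2: aluminium filter plate, 90 mm (own x) by 60 mm (own y), 6 mm thick, about 150 g, with an upright grip rib in its middle: 14 mm thick (x), 40 mm long (y), top 51 mm above the underside. Origin: centre of the underside; z up. All alike, the same either way round; fits any bay with 2.5 mm to spare each way in x, 4 mm in y. Starts flat on the bench beside the shelf. May be absent.
- plate3: aluminium filter plate, 90 mm (own x) by 60 mm (own y), 6 mm thick, about 150 g, with an upright grip rib in its middle: 14 mm thick (x), 40 mm long (y), top 51 mm above the underside. Origin: centre of the underside; z up. All alike, the same either way round; fits any bay with 2.5 mm to spare each way in x, 4 mm in y. Starts flat on the bench beside the shelf. May be absent.
- marker_base: fixed round grey base, 116 mm across, 18 mm high, under the bead marker disc; origin on the bench at its centre, on the disc's axis. A white mark is painted on its rim on its own -x side.
- mark (a point): the white mark on top of the marker base, 50.5 mm from the axis
- bead_disc (a joint): the orange acrylic bead marker disc, 86 mm across and 10 mm thick, turning about its upright axis on the base, with light friction (about 0.04 N m), so that it stays where it is left. rad, counter-clockwise from above: 0 = its nose points at the mark; the range is -1.7 to 1.7, at the start it is 0.5 to 1.4
- disc_grip (a point): on the disc's axis, 56 mm above the bench, at the height to grip its bar. The bar stands across the disc's middle along the line to the nose: 60 mm long, 14 mm thick, its top 68 mm above the bench. Own -x points to the nose.
- disc_nose (a point): tip of the nose, a small raised block at the end of the bar at the disc's rim, 43 mm from the axis
- lead_brick: dull lead brick, 50 x 100 x 50 mm high, 2.8 kg, standing on the cork behind the rack; to be left alone
- step_wedge: aluminium step wedge, 35 x 80 mm, five steps up to 40 mm high, on the cork behind the rack; to be left alone
- brass_grid: upright brass resolution grid, 70 mm wide, 60 mm high, on a foot 35 mm deep, on the cork behind the rack; to be left alone
There are look-alikes about, which are no part of the job. Leave any pink or red look-alike of the plate0 alone. What is shaped like the plate2 but blue is not meant.

How it is judged:
On the way, in this order (a step that is already met when the one before it is completed fails the run):
1. the gate is folded fully down (value of joint gate above 0.9 rad), for 0.2 s.
2. every plate present lies flat in a bay, with the gate still down (value of joint gate above 0.9 rad and ((x of plate0 in the frame of bay0 between -0.006 and 0.006 m and y of plate0 in the frame of bay0 between -0.007 and 0.007 m and z of plate0 in the frame of bay0 between -0.004 and 0.004 m) or (x of plate0 in the frame of bay1 between -0.006 and 0.006 m and y of plate0 in the frame of bay1 between -0.007 and 0.007 m and z of plate0 in the frame of bay1 between -0.004 and 0.004 m) or (x of plate0 in the frame of bay2 between -0.006 and 0.006 m and y of plate0 in the frame of bay2 between -0.007 and 0.007 m and z of plate0 in the frame of bay2 between -0.004 and 0.004 m) or (x of plate0 in the frame of bay3 between -0.006 and 0.006 m and y of plate0 in the frame of bay3 between -0.007 and 0.007 m and z of plate0 in the frame of bay3 between -0.004 and 0.004 m)) and angle between each of plate0, plate1, plate2, plate3's own z axis and vertical below 0.06 rad and linear speed of each of plate0, plate1, plate2, plate3 below 0.02 m/s and ((x of plate1 in the frame of bay0 between -0.006 and 0.006 m and y of plate1 in the frame of bay0 between -0.007 and 0.007 m and z of plate1 in the frame of bay0 between -0.004 and 0.004 m) or (x of plate1 in the frame of bay1 between -0.006 and 0.006 m and y of plate1 in the frame of bay1 between -0.007 and 0.007 m and z of plate1 in the frame of bay1 between -0.004 and 0.004 m) or (x of plate1 in the frame of bay2 between -0.006 and 0.006 m and y of plate1 in the frame of bay2 between -0.007 and 0.007 m and z of plate1 in the frame of bay2 between -0.004 and 0.004 m) or (x of plate1 in the frame of bay3 between -0.006 and 0.006 m and y of plate1 in the frame of bay3 between -0.007 and 0.007 m and z of plate1 in the frame of bay3 between -0.004 and 0.004 m)) and ((x of plate2 in the frame of bay0 between -0.006 and 0.006 m and y of plate2 in the frame of bay0 between -0.007 and 0.007 m and z of plate2 in the frame of bay0 between -0.004 and 0.004 m) or (x of plate2 in the frame of bay1 between -0.006 and 0.006 m and y of plate2 in the frame of bay1 between -0.007 and 0.007 m and z of plate2 in the frame of bay1 between -0.004 and 0.004 m) or (x of plate2 in the frame of bay2 between -0.006 and 0.006 m and y of plate2 in the frame of bay2 between -0.007 and 0.007 m and z of plate2 in the frame of bay2 between -0.004 and 0.004 m) or (x of plate2 in the frame of bay3 between -0.006 and 0.006 m and y of plate2 in the frame of bay3 between -0.007 and 0.007 m and z of plate2 in the frame of bay3 between -0.004 and 0.004 m)) and ((x of plate3 in the frame of bay0 between -0.006 and 0.006 m and y of plate3 in the frame of bay0 between -0.007 and 0.007 m and z of plate3 in the frame of bay0 between -0.004 and 0.004 m) or (x of plate3 in the frame of bay1 between -0.006 and 0.006 m and y of plate3 in the frame of bay1 between -0.007 and 0.007 m and z of plate3 in the frame of bay1 between -0.004 and 0.004 m) or (x of plate3 in the frame of bay2 between -0.006 and 0.006 m and y of plate3 in the frame of bay2 between -0.007 and 0.007 m and z of plate3 in the frame of bay2 between -0.004 and 0.004 m) or (x of plate3 in the frame of bay3 between -0.006 and 0.006 m and y of plate3 in the frame of bay3 between -0.007 and 0.007 m and z of plate3 in the frame of bay3 between -0.004 and 0.004 m))), for 0.2 s.
At the end, for the whole second after the job is handed in: The gate is upright again (under 0.12 rad); every plate present lies at rest and flat (within 0.06 rad) on the floor of a bay, within 6 mm of the bay centre in x (so under the lip), 7 mm in y and 4 mm in height; the disc's nose points at the mark within 0.12 rad; brick, wedge and grid stand upright (value of joint each of gate, bead_disc below 0.12 rad and ((x of plate0 in the frame of bay0 between -0.006 and 0.006 m and y of plate0 in the frame of bay0 between -0.007 and 0.007 m and z of plate0 in the frame of bay0 between -0.004 and 0.004 m) or (x of plate0 in the frame of bay1 between -0.006 and 0.006 m and y of plate0 in the frame of bay1 between -0.007 and 0.007 m and z of plate0 in the frame of bay1 between -0.004 and 0.004 m) or (x of plate0 in the frame of bay2 between -0.006 and 0.006 m and y of plate0 in the frame of bay2 between -0.007 and 0.007 m and z of plate0 in the frame of bay2 between -0.004 and 0.004 m) or (x of plate0 in the frame of bay3 between -0.006 and 0.006 m and y of plate0 in the frame of bay3 between -0.007 and 0.007 m and z of plate0 in the frame of bay3 between -0.004 and 0.004 m)) and angle between each of plate0, plate1, plate2, plate3's own z axis and vertical below 0.06 rad and linear speed of each of plate0, plate1, plate2, plate3 below 0.02 m/s and ((x of plate1 in the frame of bay0 between -0.006 and 0.006 m and y of plate1 in the frame of bay0 between -0.007 and 0.007 m and z of plate1 in the frame of bay0 between -0.004 and 0.004 m) or (x of plate1 in the frame of bay1 between -0.006 and 0.006 m and y of plate1 in the frame of bay1 between -0.007 and 0.007 m and z of plate1 in the frame of bay1 between -0.004 and 0.004 m) or (x of plate1 in the frame of bay2 between -0.006 and 0.006 m and y of plate1 in the frame of bay2 between -0.007 and 0.007 m and z of plate1 in the frame of bay2 between -0.004 and 0.004 m) or (x of plate1 in the frame of bay3 between -0.006 and 0.006 m and y of plate1 in the frame of bay3 between -0.007 and 0.007 m and z of plate1 in the frame of bay3 between -0.004 and 0.004 m)) and ((x of plate2 in the frame of bay0 between -0.006 and 0.006 m and y of plate2 in the frame of bay0 between -0.007 and 0.007 m and z of plate2 in the frame of bay0 between -0.004 and 0.004 m) or (x of plate2 in the frame of bay1 between -0.006 and 0.006 m and y of plate2 in the frame of bay1 between -0.007 and 0.007 m and z of plate2 in the frame of bay1 between -0.004 and 0.004 m) or (x of plate2 in the frame of bay2 between -0.006 and 0.006 m and y of plate2 in the frame of bay2 between -0.007 and 0.007 m and z of plate2 in the frame of bay2 between -0.004 and 0.004 m) or (x of plate2 in the frame of bay3 between -0.006 and 0.006 m and y of plate2 in the frame of bay3 between -0.007 and 0.007 m and z of plate2 in the frame of bay3 between -0.004 and 0.004 m)) and ((x of plate3 in the frame of bay0 between -0.006 and 0.006 m and y of plate3 in the frame of bay0 between -0.007 and 0.007 m and z of plate3 in the frame of bay0 between -0.004 and 0.004 m) or (x of plate3 in the frame of bay1 between -0.006 and 0.006 m and y of plate3 in the frame of bay1 between -0.007 and 0.007 m and z of plate3 in the frame of bay1 between -0.004 and 0.004 m) or (x of plate3 in the frame of bay2 between -0.006 and 0.006 m and y of plate3 in the frame of bay2 between -0.007 and 0.007 m and z of plate3 in the frame of bay2 between -0.004 and 0.004 m) or (x of plate3 in the frame of bay3 between -0.006 and 0.006 m and y of plate3 in the frame of bay3 between -0.007 and 0.007 m and z of plate3 in the frame of bay3 between -0.004 and 0.004 m)) and value of joint bead_disc above -0.12 rad and angle between each of lead_brick, step_wedge, brass_grid's own z axis and vertical below 0.1 rad); the robot touches nothing.
It fails at once if the lead brick is pushed more than 25 mm (distance of lead_brick from where it was at the start of the episode above 0.025 m).
It fails at once if the step wedge is pushed more than 25 mm (distance of step_wedge from where it was at the start of the episode above 0.025 m).
It fails at once if the brass grid is pushed more than 25 mm (distance of brass_grid from where it was at the start of the episode above 0.025 m).
Of plate0, plate1, plate2, plate3 only 3 to 4 are there at a start; the rules pass over those that are not, and their reading is None.
At some moment in a run one of plate0, plate1, plate2, plate3 may be knocked a few centimetres aside while the robot is not near it.
It also fails if it takes over 208 s, if anything falls off the work surface, if the arm or the gripper's body presses on something with over 40 N, if the wrist force passes 120 N, or if a joint passes its speed limit or range.

### The arm

A 6-joint arm with a two-finger parallel gripper is mounted at the origin on the work surface. World frame = base frame: x ahead of the robot, y to its left, z up, the work surface at z = 0. Lengths are in m, angles in rad, forces in N, time in s.
With the tool pointing down it reaches from about 0.325 to 0.9 m from the base axis. Payload 6.1 kg.
Tool frame: the origin (TCP) lies midway between the tips of the shut fingers; the grasp point (between the pads) lies grasp_offset behind it (grasp_offset is the distance from the TCP to the grasp point, in m); z points along the fingers, y is the line along which they close (so a half turn about z gives the same grasp; the last joint's range is limited). The gripper opens to 85 mm and grips with 20 to 120 N. Pads are 22 mm wide; open, the fingers measure 114 mm over their backs; the gripper's body (76 mm by 85 mm) begins 54 mm behind the grasp point. The pads swing forward as they close: fully open they stand 13 mm farther back than shut.
Start: joints at [-1.42, 0.22, 1.526, -0, 1.395, -0.126], TCP at [0.171, -0.601, 0.199] pointing down, gripper open.
Joint ranges: [-2.98, 2.98], [-0.91, 2.08], [0.09, 2.57], [-1.24, 4.39], [0.2, 2.65], [-2.68, 2.68]. Speed limits (rad/s): [2.57, 2.57, 3.01, 3.14, 3.14, 3.14].

### API

Orientations are given as a 3x3 rotation matrix whose columns are the frame's x, y, z axes.
In Python, from rig import get_state, snapshot, camera_info, job_done, grasp_offset gives the robot as it stands. The module is installed in compiled form; this text tells all that it offers.
- The arm moves only by the tool play_rows, never from a script. Its argument "plan" is a list that holds one entry, the list of rows, each a list of 7 numbers: the turn, a rotation vector about the tool's x, y, z in degrees, then the shift along the tool's x, y, z in mm, then the gripper's target within -1 to 1 (shut at 1, half-way at 0, fully open at -1). In form: [[[wx, wy, wz, dx, dy, dz, gripper], ...]]. A call has 1 to 10 rows; each row shifts and turns the commanded pose from where the row before left it, along the tool's axes as they then stand; what a row does not reach is not made up. A row lasts 1/12 s, in which the tool goes at most 41.7 mm and 7.16 degrees, less where a joint would pass 70% of its speed; a pose out of reach is approached as far as the arm can. A call is refused whole if a number of a shift passes 41.7 or a number of a turn 7.16, either way. A call with a gripper value outside its range is refused whole. The fingers move at their own pace and stop on an object; "grip_force" is the grip in N (left out, the last holds). Time passes only in rows, so rows that do not move let the fingers close. It gives the time, the measured TCP pose, the force, the opening and the grip force at its end, in the units of the state.
- get_state(): the state, without advancing time (a new reading comes with each control period).
- snapshot(name): name is "side" or "top" or "wrist"; returns the picture (480x640x3 uint8, red, green, blue); there is no depth.
- camera_info(name): a dict with "mtx" (3x3 intrinsics, pixels), "eye" and "attitude" of the camera in the world. Camera axes: x right, y down, z forward; pixel columns grow to the right and rows downward; lengths in m; the calibration is good to about 2 mm. A picture is of the moment at which its call begins: read the wrist's pose just before it. camera_info takes no time and is no camera call; for the wrist camera it gives the pose at the moment of the call.
- job_done(): hands the job in; it is judged then, once.
The state is a dict: "time_s": time; "q": joint angles; "joint_vel": joint speeds; "effort": joint torques, N m; "tcp_pos": TCP position; "ee_rot": TCP orientation; "wrist_force": force on the tool from outside, world axes, zero at the start; "torque": the same for the moment, N m; "grip_width": opening from 0.0 (shut) to 1.0 (fully open); "finger_force": force on a finger pad.
Only numpy, scipy, OpenCV 4.12 (cv2) and the standard library are available. Lean on these libraries where they do the work, as an engineer would, in place of code of your own. Each camera call takes 0.05 s, during which the arm holds its last target. There are 200 camera calls.

## Working session

There is one attempt and no reset: what is moved stays moved. The work goes in short steps, Python scripts to look and compute and a tool call to move; the robot and the scene stay as the last step left them, time stands still between calls to the robot, and variables do not carry over. Pictures are saved under pics/ and viewed, at most 14 in all, crops included, and the job is handed in when it is done.

Besides the shell and the picture viewer there is one more tool, called after ">>>" by a JSON object that holds its "fn" and its "kwargs". play_rows: Moves the arm, as the interface text tells. Its arguments: {"type":"object","properties":{"plan":{"type":"array","items":{"type":"array","items":{"type":"array","items":{"type":"number"}}}},"grip_force":{"type":"number"}},"required":["plan"]}

```bash
mkdir -p pics
python3 - <<'E'
from rig import *
import cv2
s=get_state();print(s['time_s'],s['tcp_pos'],s['ee_rot'],s['grip_width'],grasp_offset)
for n in('top','side'):
    cv2.imwrite(f'pics/{n}0.png',snapshot(n)[:,:,::-1]);c=camera_info(n);print(n,c)
E
```

```text
0.0 [ 0.17071753 -0.60054613  0.19807926] [[ 9.61920418e-01  2.73329546e-01 -2.62127534e-04]
 [ 2.73329533e-01 -9.61918523e-01  1.92889759e-03]
 [ 2.75079373e-04 -1.92709318e-03 -9.99998105e-01]] 1.0014875060992885 0.0187
top {'mtx': array([[489.9612623 ,   0.        , 313.58908605],
       [  0.        , 489.9612623 , 245.74198855],
       [  0.        ,   0.        ,   1.        ]]), 'eye': array([0.41316857, 0.00325553, 1.25114485]), 'attitude': array([[ 0.01251381, -0.99229415,  0.12327094],
       [-0.99991729, -0.01278457, -0.00140565],
       [ 0.00297078, -0.12324315, -0.99237206]])}
side {'mtx': array([[566.39397936,   0.        , 319.44809303],
       [  0.        , 566.39397936, 244.57528232],
       [  0.        ,   0.        ,   1.        ]]), 'eye': array([-0.01581208,  0.66953948,  1.02880017]), 'attitude': array([[-0.76318887, -0.4637836 ,  0.44994169],
       [-0.64614652,  0.55433569, -0.52460139],
       [-0.00611722, -0.69109819, -0.72273499]])}
```

View pics/top0.png

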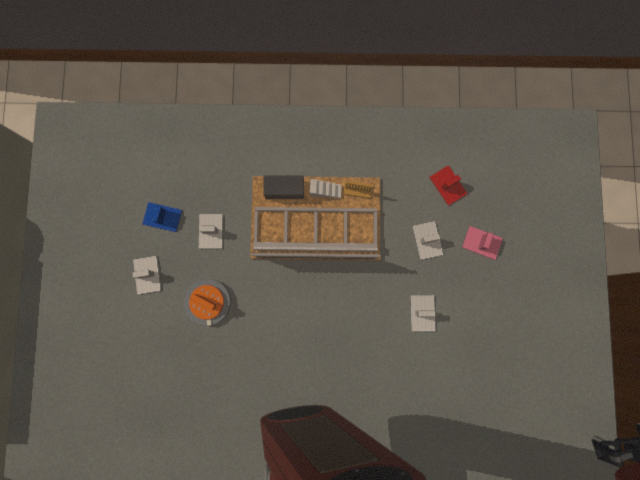

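View pics/side0.png

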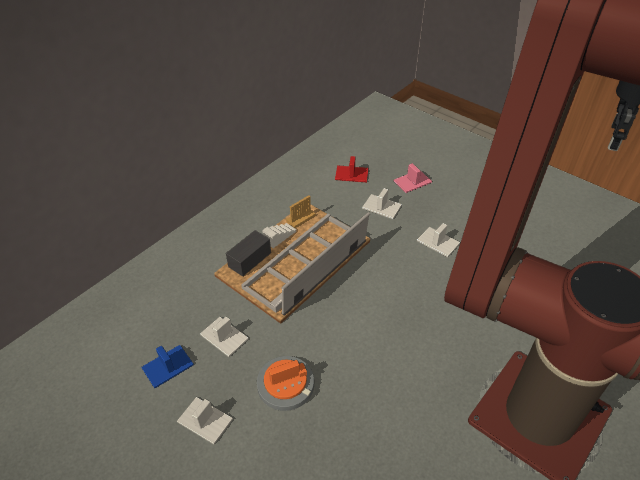

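The two overviews show the shelf at top (315,218). There are four white plates at top (210,231), (147,275), (428,240) and (423,313). The look-alikes are blue (162,217), red (449,185) and pink (483,243). The disc is at (207,302). I'll confirm these in an enlarged crop.

Run:
```python
import cv2
a=cv2.imread('pics/top0.png')[165:340,125:245];b=cv2.imread('pics/top0.png')[165:340,245:390];c=cv2.imread('pics/top0.png')[165:340,390:480]
cv2.imwrite('pics/c1.png',cv2.resize(cv2.hconcat([a[:,:],c]),None,fx=3.4,fy=3.4,interpolation=cv2.INTER_CUBIC))
cv2.imwrite('pics/c2.png',cv2.resize(cv2.imread('pics/top0.png')[165:270,240:395],None,fx=5,fy=5,interpolation=cv2.INTER_CUBIC))
```

```text
(no output)
```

View pics/c1.png

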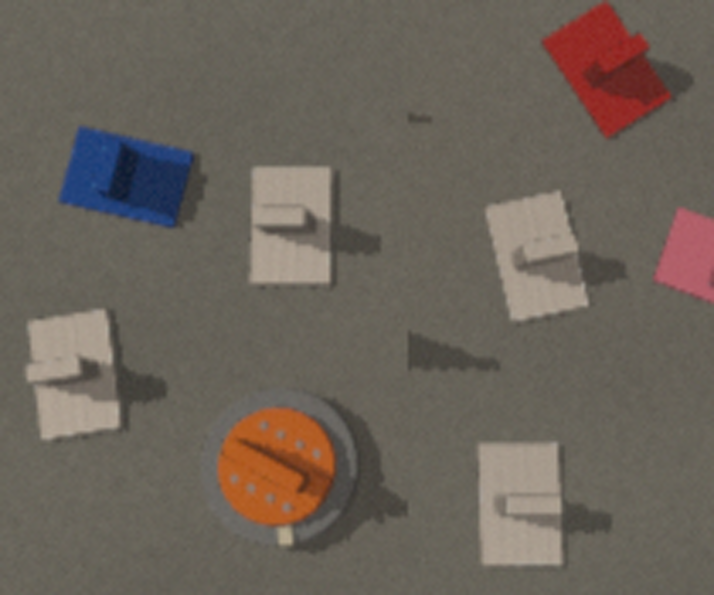

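View pics/c2.png

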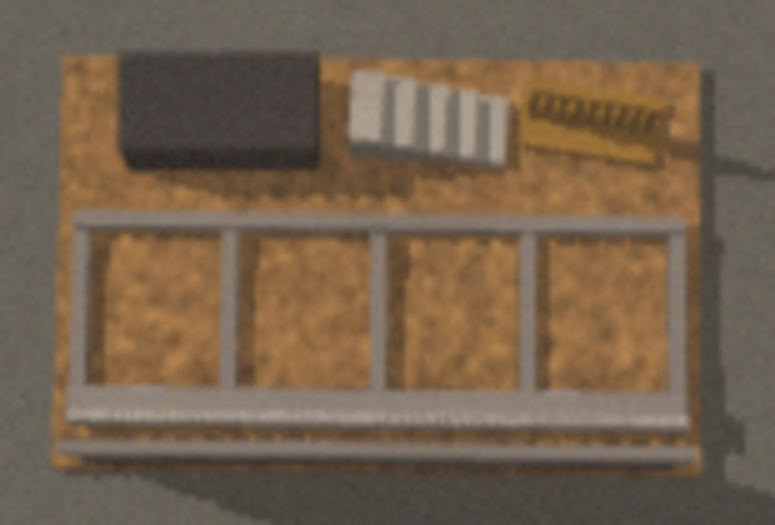

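The crop confirms four white plates as the ones meant. Blue, red and pink have the wrong colour. The disc's nose is at the right end of its bar (crop 320,492) and the mark is at crop (286,536). Next I'll measure.

```bash
cat > h.py <<'E'
import numpy as np, cv2
from rig import *
from scipy.spatial.transform import Rotation as Ro
def w(cam,uv,z):
    c=camera_info(cam) if isinstance(cam,str) else cam
    d=np.asarray(c['attitude'])@np.linalg.solve(c['mtx'],[uv[0],uv[1],1.]); e=np.asarray(c['eye'])
    return e+d*(z-e[2])/d[2]
def rect(cam,pts,z):
    "pts order: back-left, back-right, front-right, front-left"
    P=np.array([w(cam,p,z) for p in pts]); a=(P[0]+P[1]-P[2]-P[3])/2; b=(P[0]+P[3]-P[1]-P[2])/2
    return P.mean(0).round(4), np.linalg.norm(a).round(4),np.linalg.norm(b).round(4),np.degrees(np.arctan2(a[1],a[0])).round(2),np.degrees(np.arctan2(-b[0],b[1])).round(2)
def goal(yaw,tilt=0):
    "tool down, tool y along heading yaw (deg); tilt>0: back edge up"
    y=np.radians(yaw);R=np.array([[-np.sin(y),np.cos(y),0],[np.cos(y),np.sin(y),0],[0,0,-1]]).T
    return R@Ro.from_euler('x',-tilt,degrees=True).as_matrix()
def to(p,R=None):
    "remaining turn (tool, deg) and shift (tool axes now, mm; and tool axes after the turn)"
    s=get_state();R0=np.asarray(s['ee_rot']);R=R0 if R is None else R
    d=(np.asarray(p)-s['tcp_pos'])*1000
    print('turn',Ro.from_matrix(R0.T@R).as_rotvec(degrees=True).round(1),'shift now',(R0.T@d).round(1),'after',(R.T@d).round(1),'t',round(s['time_s'],1))
E
python3 - <<'E'
from h import *
L=lambda u,v:(125+u/3.4-.35,165+v/3.4-.35); Q=lambda u,v:(390+(u-408)/3.4-.35,165+v/3.4-.35); S=lambda u,v:(240+u/5-.4,165+v/5-.4)
for n,f,p in [('A',L,[(251,167),(331,167),(331,284),(249,284)]),('B',L,[(27,321),(106,310),(121,429),(41,440)]),('C',Q,[(486,207),(559,191),(589,304),(513,321)]),('D',Q,[(478,443),(560,443),(562,565),(482,566)])]:
    print(n,rect('top',[f(*x) for x in p],.006))
print('shelf',rect('top',[S(*x) for x in [(63,57),(699,62),(700,470),(55,468)]],.012))
print('rack outer dividers',rect('top',[S(*x) for x in [(74,238),(686,240),(686,385),(70,385)]],.022))
print('stop top, front/back edge',w('top',S(380,210),.026),w('top',S(380,232),.026))
print('lip back edge, front',w('top',S(380,390),.033),w('top',S(380,414),.033))
print('gate rim',w('top',S(58,449),.112),w('top',S(698,453),.112))
print('base',w('top',L(279.5,468),.018),'disc',w('top',L(276,466),.028),'mark',w('top',L(286,536),.018),'bar',w('top',L(237,443),.068),w('top',L(305,475),.068), 'nose',w('top',L(322,495),.035))
print(w('top',(488,474),0))
E
```

```text
A (array([0.6028, 0.2678, 0.006 ]), np.float64(0.0894), np.float64(0.0612), np.float64(1.72), np.float64(0.74))
B (array([0.4878, 0.4253, 0.006 ]), np.float64(0.0901), np.float64(0.0595), np.float64(10.02), np.float64(8.66))
C (array([ 0.587 , -0.2907,  0.006 ]), np.float64(0.0885), np.float64(0.058), np.float64(13.14), np.float64(13.25))
D (array([ 0.4009, -0.2756,  0.006 ]), np.float64(0.0899), np.float64(0.0601), np.float64(0.56), np.float64(1.06))
shelf (array([ 0.6414, -0.0024,  0.012 ]), np.float64(0.2134), np.float64(0.3288), np.float64(0.21), np.float64(0.43))
rack outer dividers (array([ 0.614 , -0.0025,  0.022 ]), np.float64(0.0751), np.float64(0.3119), np.float64(-0.08), np.float64(0.65))
stop top, front/back edge [ 0.66579367 -0.00234103  0.026     ] [ 0.65441024 -0.00247773  0.026     ]
lip back edge, front [ 0.57248756 -0.00341223  0.033     ] [ 0.56036582 -0.0035578   0.033     ]
gate rim [0.53240713 0.14716755 0.112     ] [ 0.53436515 -0.15203445  0.112     ]
base [0.4205225  0.26640212 0.018     ] disc [0.42187884 0.26687504 0.028     ] mark [0.37120213 0.25970874 0.018     ] bar [0.43738408 0.28642146 0.068     ] [0.41555041 0.23758034 0.068     ] nose [0.4014106  0.23128832 0.035     ]
[ 0.01404224 -0.43016602  0.        ]
```

Run:
```python
from h import *
to([.575,-.002,.2],goal(.4))
```

```text
turn [ -0.1  -0.1 -74.5] shift now [ 552.5 -465.3   -0.9] after [595.7 408.5  -1.8] t 0.1
```

>>> {"fn": "play_rows", "kwargs": {"plan": [[[0,0,0,29,-24.5,0,1],[0,0,0,29,-24.5,0,1],[0,0,0,29,-24.5,0,1],[0,0,0,29,-24.5,0,1],[0,0,0,29,-24.5,0,1],[0,0,0,29,-24.5,0,1],[0,0,0,29,-24.5,0,1],[0,0,0,29,-24.5,0,1],[0,0,0,29,-24.5,0,1],[0,0,0,29,-24.5,0,1]]]}}

```text
time_s: 0.93
tcp_pos: [0.3833, -0.2844, 0.1989]
ee_rot: [[0.962, 0.273, -0.0], [0.273, -0.962, 0.0], [-0.0, -0.0, -1.0]]
wrist_force: [0.6, 0.2, -0.1]
grip_width: -0.0
finger_force: 0.0
```

>>> {"fn": "play_rows", "kwargs": {"plan": [[[0,0,0,29,-24.5,0,1],[0,0,0,29,-24.5,0,1],[0,0,0,29,-24.5,0,1],[0,0,0,29,-24.5,0,1],[0,0,0,29,-24.5,0,1],[0,0,0,29,-24.5,0,1],[0,0,0,29,-24.5,0,1],[0,0,0,29,-24.5,0,1],[0,0,0,29,-24.5,0,1],[0,0,-5,0,0,0,1]]]}}

```text
time_s: 1.77
tcp_pos: [0.5757, 0.0028, 0.1985]
ee_rot: [[0.933, 0.359, 0.001], [0.359, -0.933, 0.003], [0.001, -0.002, -1.0]]
wrist_force: [-1.2, -0.3, 0.4]
grip_width: 0.0
finger_force: 0.0
```

>>> {"fn": "play_rows", "kwargs": {"plan": [[[0,0,-7,0,0,0,1],[0,0,-7,0,0,0,1],[0,0,-7,0,0,0,1],[0,0,-7,0,0,0,1],[0,0,-7,0,0,0,1],[0,0,-7,0,0,0,1],[0,0,-7,0,0,0,1],[0,0,-7,0,0,0,1],[0,0,-7,0,0,0,1],[0,0,-6,0,0,0,1]]]}}

```text
time_s: 2.6
tcp_pos: [0.5732, -0.0028, 0.1986]
ee_rot: [[-0.004, 1.0, -0.001], [1.0, 0.004, 0.0], [0.0, -0.001, -1.0]]
wrist_force: [-0.2, 0.2, -1.1]
grip_width: 0.001
finger_force: 0.0
```

Run:
```python
from h import *
to([.575,-.002,.09],goal(.4))
c=camera_info('wrist');cv2.imwrite('pics/w1.png',snapshot('wrist')[:,:,::-1]);print(c,get_state()['tcp_pos'])
```

```text
turn [-0.1 -0.  -0.2] shift now [  0.8   1.9 108.6] after [  0.8   1.8 108.6] t 2.6
{'mtx': array([[361.84694301,   0.        , 323.52623428],
       [  0.        , 361.84694301, 239.0314882 ],
       [  0.        ,   0.        ,   1.        ]]), 'eye': array([0.57339336, 0.06817268, 0.37345918]), 'attitude': array([[ 9.99990558e-01,  4.32391991e-03,  4.33695926e-04],
       [ 4.27325592e-03, -9.60293497e-01, -2.78959027e-01],
       [-7.89721114e-04,  2.78958246e-01, -9.60302907e-01]])} [ 0.57322364 -0.00279936  0.19862696]
```

View pics/w1.png

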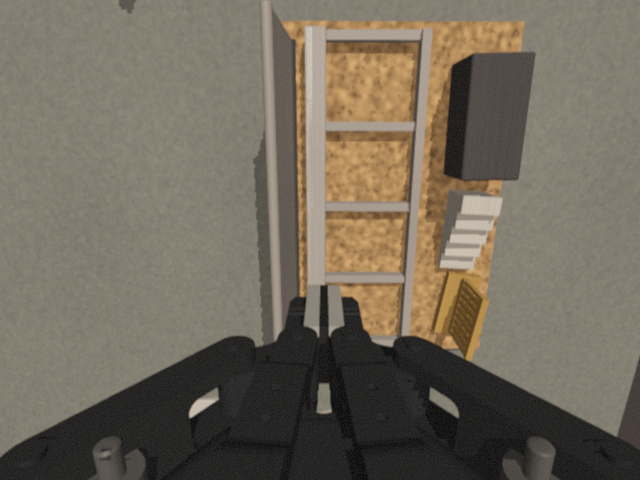

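The wrist view shows the gate upright at u≈270, the lip's back edge at u≈326, the stop's inner edge at u≈411, and dividers at v≈127, 207 and 278. I'll cross-check these and go down behind the gate.

Run:
```python
from h import *
for n,p,z in [('lip back',(326,160),.033),('lip front',(305,160),.033),('stop inner',(411,160),.026),('stop inner@240',(406,245),.026),('rim',(269,130),.112),('div01',(370,127),.022),('div12',(368,207),.022),('div23',(366,278),.022),('brick front low',(446,178),.012),('wedge',(441,268),.012)]: print(n,w('wrist',p,z).round(4))
```

```text
lip back [0.5753 0.0451 0.033 ]
lip front [0.5559 0.0449 0.033 ]
stop inner [0.6552 0.0454 0.026 ]
stop inner@240 [ 0.6566 -0.0382  0.026 ]
rim [0.5351 0.0704 0.112 ]
div01 [0.6158 0.0747 0.022 ]
div12 [ 6.173e-01 -6.000e-04  2.200e-02]
div23 [ 0.6185 -0.0759  0.022 ]
brick front low [0.6946 0.0274 0.012 ]
wedge [ 0.6991 -0.0677  0.012 ]
```

>>> {"fn": "play_rows", "kwargs": {"plan": [[[0,0,0,0,0,36,1],[0,0,0,0,0,36,1],[0,0,0,0,0,36,1],[0,0,0,0,-12,0,1],[0,0,0,0,-12,0,1],[0,0,0,0,-12,0,1],[0,0,0,0,-12,0,1],[0,0,0,0,-12,0,1],[0,0,0,0,-12,0,1],[0,0,0,0,-12,0,1]]]}}

```text
time_s: 3.48
tcp_pos: [0.4887, -0.0026, 0.0908]
ee_rot: [[0.005, 1.0, -0.001], [1.0, -0.005, 0.0], [0.0, -0.001, -1.0]]
wrist_force: [0.4, -0.1, -0.5]
grip_width: 0.001
finger_force: 0.0
```

>>> {"fn": "play_rows", "kwargs": {"plan": [[[0,0,0,0,-12,0,1],[0,0,0,0,0,-41,1],[0,0,0,0,0,-41,1],[0,0,0,0,0,-41,1],[0,0,0,0,0,0,1],[0,0,0,0,0,0,1],[0,0,0,0,0,0,1],[0,0,0,0,0,0,1],[0,0,0,0,0,0,-1],[0,0,0,0,0,0,-1]]]}}

```text
time_s: 4.32
tcp_pos: [0.4766, -0.0025, 0.2125]
ee_rot: [[0.003, 1.0, -0.003], [1.0, -0.003, 0.001], [0.001, -0.003, -1.0]]
wrist_force: [0.8, -0.3, 1.1]
grip_width: 0.277
finger_force: 0.0
```

Run:
```python
from h import *
to([.401,-.2756,.13],goal(.8))
```

```text
turn [-0.2 -0.  -1. ] shift now [-273.4  -74.6   82.6] after [-272.1  -79.5   82.5] t 4.3
```

>>> {"fn": "play_rows", "kwargs": {"plan": [[[0,0,0,-34,-10,0,-1],[0,0,0,-34,-10,0,-1],[0,0,0,-34,-10,0,-1],[0,0,0,-34,-10,0,-1],[0,0,0,-34,-10,0,-1],[0,0,0,-34,-10,0,-1],[0,0,0,-34,-10,0,-1],[0,0,-1,-34,-7,0,-1],[0,0,0,0,0,41,-1],[0,0,0,0,0,41,-1]]]}}

```text
time_s: 5.15
tcp_pos: [0.4008, -0.2781, 0.1332]
ee_rot: [[-0.011, 1.0, 0.004], [1.0, 0.011, -0.004], [-0.004, 0.004, -1.0]]
wrist_force: [1.0, -0.4, -1.1]
grip_width: 1.002
finger_force: 0.0
```

Run:
```python
from h import *
to([.401,-.2756,.013],goal(.8))
cv2.imwrite('pics/w2.png',snapshot('wrist')[:,:,::-1]);cv2.imwrite('pics/s2.png',snapshot('side')[:,:,::-1])
a=cv2.imread('pics/w2.png');b=cv2.imread('pics/s2.png')[150:450,100:500]
cv2.imwrite('pics/v2.png',cv2.vconcat([cv2.resize(a,(400,300)),b]))
```

```text
turn [ 0.2  0.3 -0.2] shift now [  3.   -0.3 120.2] after [  2.5   0.2 120.2] t 5.2
```

View pics/v2.png

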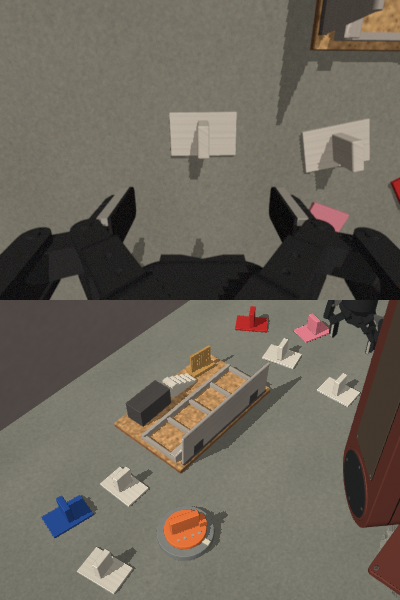

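The wrist view shows plate D straight below, at (203,135). The gate's state isn't clear from this, so I'll look closer.

Run:
```python
from h import *
a=cv2.imread('pics/side0.png')[190:330,190:390];b=cv2.imread('pics/s2.png')[190:330,190:390];c=cv2.cvtColor(snapshot('top'),cv2.COLOR_RGB2BGR)[165:305,220:420]
cv2.imwrite('pics/v3.png',cv2.resize(cv2.vconcat([b,c]),None,fx=2.1,fy=2.1,interpolation=cv2.INTER_CUBIC)); print(get_state()['time_s'])
```

```text
5.3
```

View pics/v3.png

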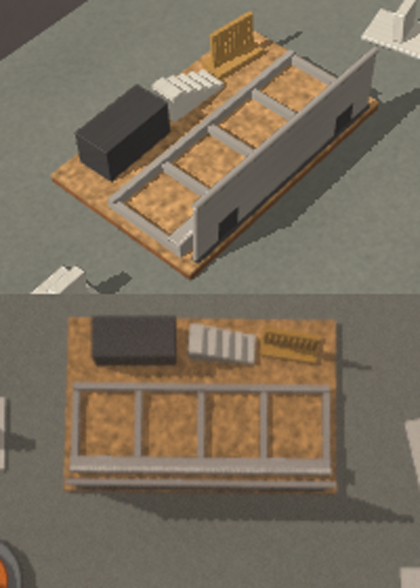

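The gate is still upright, so I'll repeat that push in stages and watch it.

>>> {"fn": "play_rows", "kwargs": {"plan": [[[0,0,0,0,0,-35,1],[0,0,0,0,0,-33,1],[0,0,0,34,22,0,1],[0,0,0,34,22,0,1],[0,0,0,34,22,0,1],[0,0,0,34,22,0,1],[0,0,0,34,22,0,1],[0,0,0,34,22,0,1],[0,0,0,34,22,0,1],[0,0,0,34,22,0,1]]]}}

```text
time_s: 6.13
tcp_pos: [0.5739, 0.0028, 0.2038]
ee_rot: [[-0.016, 1.0, 0.004], [1.0, 0.016, -0.001], [-0.001, 0.004, -1.0]]
wrist_force: [-0.1, -0.9, 0.4]
grip_width: -0.003
finger_force: 0.0
```

>>> {"fn": "play_rows", "kwargs": {"plan": [[[0,0,0,0,0,30,1],[0,0,0,0,0,30,1],[0,0,0,0,0,30,1],[0,0,0,0,0,30,1],[0,0,0,0,0,0,1],[0,0,0,0,-10,0,1],[0,0,0,0,-10,0,1],[0,0,0,0,-10,0,1],[0,0,0,0,-10,0,1],[0,0,0,0,0,0,1]]]}}

```text
time_s: 6.97
tcp_pos: [0.5326, -0.0003, 0.0837]
ee_rot: [[-0.016, 1.0, 0.003], [1.0, 0.016, -0.0], [-0.001, 0.003, -1.0]]
wrist_force: [0.3, 0.5, 0.1]
grip_width: 0.002
finger_force: 0.0
```

Run:
```python
from h import *
s=get_state();print(s['tcp_pos'],s['wrist_force'])
b=cv2.cvtColor(snapshot('side'),cv2.COLOR_RGB2BGR)[140:340,190:430];cv2.imwrite('pics/v4.png',cv2.resize(b,None,fx=3,fy=3))
```

```text
[ 5.32577167e-01 -2.53864739e-04  8.37219242e-02] [0.33446137 0.52081612 0.08404504]
```

View pics/v4.png

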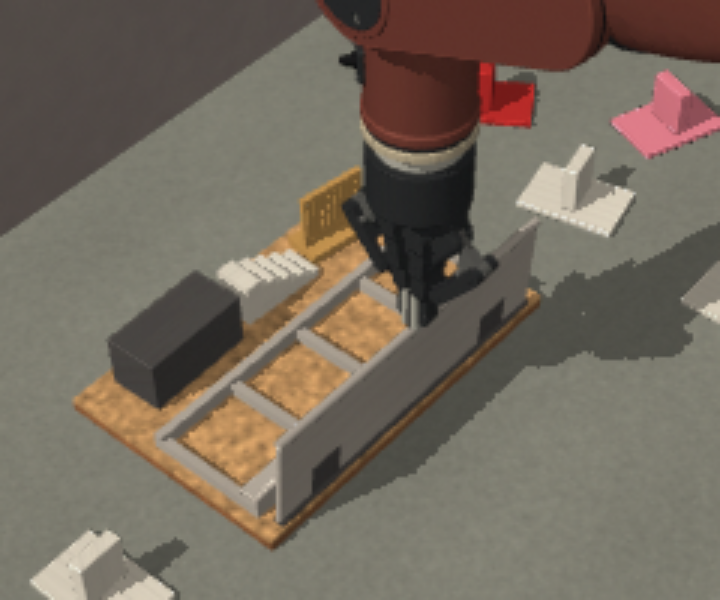

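The gate seems to be moving with the finger. I'll push on in smaller stages.

>>> {"fn": "play_rows", "kwargs": {"plan": [[[0,0,0,0,-6,0,1],[0,0,0,0,-6,0,1],[0,0,0,0,-6,0,1],[0,0,0,0,-6,0,1],[0,0,0,0,-6,0,1],[0,0,0,0,-6,0,1],[0,0,0,0,0,0,1],[0,0,0,0,0,0,1],[0,0,0,0,0,0,1],[0,0,0,0,0,0,1]]]}}

```text
time_s: 7.85
tcp_pos: [0.4961, -0.001, 0.0803]
ee_rot: [[-0.015, 1.0, 0.0], [1.0, 0.015, -0.0], [-0.0, 0.0, -1.0]]
wrist_force: [-0.1, 0.1, 0.7]
grip_width: -0.001
finger_force: 0.0
```

Run:
```python
from h import *
s=get_state();print(s['tcp_pos'],s['wrist_force'])
b=cv2.cvtColor(snapshot('side'),cv2.COLOR_RGB2BGR)[140:340,190:430];d=cv2.cvtColor(snapshot('wrist'),cv2.COLOR_RGB2BGR)
cv2.imwrite('pics/v5.png',cv2.vconcat([cv2.resize(b,(360,300)),cv2.resize(d,(360,270))]))
```

```text
[ 0.49613735 -0.00100174  0.0802861 ] [-0.11717217  0.05024302  0.72473562]
```

View pics/v5.png

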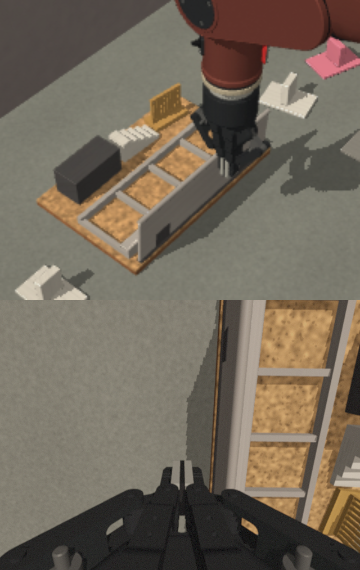

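The wrist view puts the finger at (180,470) on the robot side of the gate, and the gate is still upright at u≈230. So the shut finger's back passed it without moving it. I'll straddle the rim with half-open fingers and pull it with the inner pads.

>>> {"fn": "play_rows", "kwargs": {"plan": [[[0,0,0,0,0,-35,0],[0,0,0,0,0,-35,0],[0,0,1,0,19,0,0],[0,0,0,0,19,0,0],[0,0,0,0,0,0,0],[0,0,0,0,0,0,0],[0,0,0,0,0,25,0],[0,0,0,0,0,25,0],[0,0,0,0,0,20,0],[0,0,0,0,0,0,0]]]}}

```text
time_s: 8.78
tcp_pos: [0.5289, -0.0001, 0.075]
ee_rot: [[0.002, 1.0, -0.01], [1.0, -0.002, 0.001], [0.001, -0.01, -1.0]]
wrist_force: [-1.0, -1.1, -0.3]
grip_width: 0.501
finger_force: 0.0
```

>>> {"fn": "play_rows", "kwargs": {"plan": [[[0,0,0,0,0,0,1],[0,0,0,0,0,0,1],[0,0,0,0,0,0,1],[0,0,0,0,0,0,1],[0,0,0,0,0,0,1],[0,0,0,0,0,0,1]]], "grip_force": 20}}

```text
time_s: 9.28
tcp_pos: [0.5344, -0.0008, 0.0811]
ee_rot: [[0.002, 1.0, 0.001], [1.0, -0.002, -0.0], [-0.0, 0.001, -1.0]]
wrist_force: [-0.4, 0.0, -0.9]
grip_width: 0.002
finger_force: 0.0
```

Run:
```python
from h import *
s=get_state();print(s['tcp_pos'],s['wrist_force'])
S,W,T=[cv2.cvtColor(snapshot(n),cv2.COLOR_RGB2BGR) for n in('side','wrist','top')]
for n,i in zip('SWT',(S,W,T)): cv2.imwrite(f'pics/r6{n}.png',i)
r=lambda i:cv2.resize(i,(400,300),interpolation=cv2.INTER_CUBIC)
cv2.imwrite('pics/v6.png',cv2.vconcat([cv2.hconcat([r(S[180:330,220:420]),r(W)]),cv2.hconcat([r(T[180:300,235:395]),r(W[250:400,220:420])])]))
```

```text
[ 0.53442215 -0.00077408  0.08109213] [-0.42380339  0.01121016 -0.88103714]
```

View pics/v6.png

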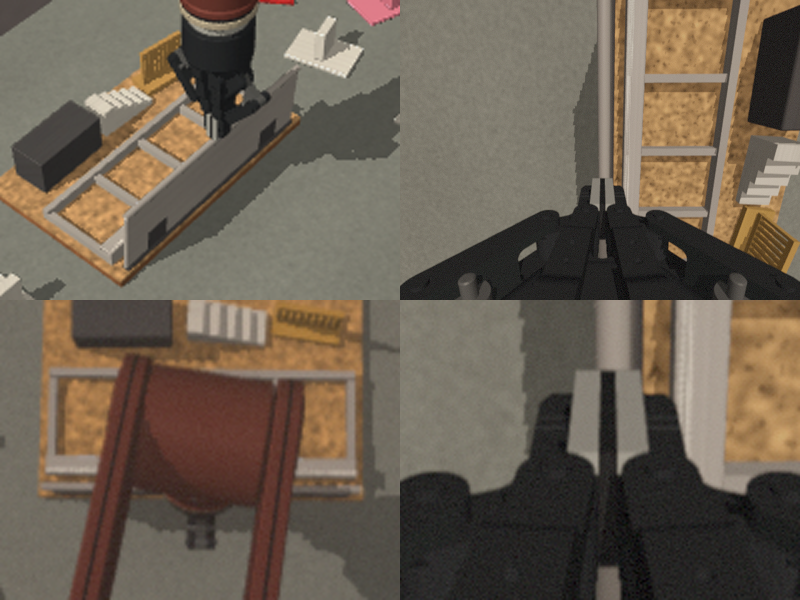

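Run:
```python
from h import *
def pj(cam,p):
    c=camera_info(cam);q=c['mtx']@(np.asarray(c['attitude']).T@(np.asarray(p)-c['eye']));return (q[:2]/q[2]).round(1)
f=lambda p:((pj('side',p)-[220,180])*2).round(0)
for p in [(.534,-.001,.081),(.534,-.001,.112),(.52,-.001,.081),(.541,.148,.012),(.541,.148,.112),(.541,-.152,.012),(.541,-.152,.112)]: print(p,f(p))
for p in [(.534,-.001,.081),(.534,-.001,.112),(.534,.1,.112),(.534,.1,.081)]: print(p,(pj('wrist',p)*400/640).round(0)+[400,0])
```

```text
(0.534, -0.001, 0.081) [216. 154.]
(0.534, -0.001, 0.112) [216. 135.]
(0.52, -0.001, 0.081) [226. 160.]
(0.541, 0.148, 0.012) [125. 269.]
(0.541, 0.148, 0.112) [120. 211.]
(0.541, -0.152, 0.012) [289. 120.]
(0.541, -0.152, 0.112) [293.  62.]
(0.534, -0.001, 0.081) [602. 173.]
(0.534, -0.001, 0.112) [602. 190.]
(0.534, 0.1, 0.112) [601.  30.]
(0.534, 0.1, 0.081) [601.  40.]
```

Run:
```python
from h import *
def pj(cam,p):
    c=camera_info(cam);q=c['mtx']@(np.asarray(c['attitude']).T@(np.asarray(p)-c['eye']));return (q[:2]/q[2]).round(1)
for z in (.08,.1,.11,.12): print(z,(pj('side',(.496,-.001,z))-[190,140])*1.5,'start',pj('side',(.1707,-.6005,z+.118)),pj('top',(.1707,-.6005,z+.118)))
s=get_state();R=np.asarray(s['ee_rot']);t=np.asarray(s['tcp_pos'])
for dz in (0,-.01,-.02,-.03):
  print(dz,[pj('wrist',t+R@np.array([x,0,dz])) for x in(.011,-.011)])
```

```text
0.08 [226.65 188.1 ] start [606.  153.8] [601.7 428.1]
0.1 [226.95 179.1 ] start [609.1 147. ] [607.5 430.5]
0.11 [227.1 174.6] start [610.6 143.5] [610.5 431.7]
0.12 [227.25 169.95] start [612.2 140. ] [613.5 433. ]
0 [array([322.9, 256.3]), array([322.9, 295.8])]
-0.01 [array([322.8, 263. ]), array([322.8, 304.4])]
-0.02 [array([322.8, 270.5]), array([322.8, 313.9])]
-0.03 [array([322.8, 278.9]), array([322.8, 324.6])]
```

Run:
```python
import cv2
a=cv2.imread('pics/side0.png')[90:165,590:640];b=cv2.imread('pics/top0.png')[425:475,580:640];w=cv2.imread('pics/r6W.png')[270:350,280:380]
r=lambda i:cv2.resize(i,(400,int(400*i.shape[0]/i.shape[1]))if i.shape[0]<i.shape[1] else (400,600),interpolation=cv2.INTER_CUBIC)
A=r(a);B=r(b)[:300];W=r(w)[:300]
import numpy as np
B=cv2.copyMakeBorder(B,0,300-B.shape[0],0,0,0);W=cv2.copyMakeBorder(W,0,300-W.shape[0],0,0,0)
cv2.imwrite('pics/v7.png',cv2.hconcat([A,cv2.vconcat([B,W])]))
```

```text
(no output)
```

View pics/v7.png

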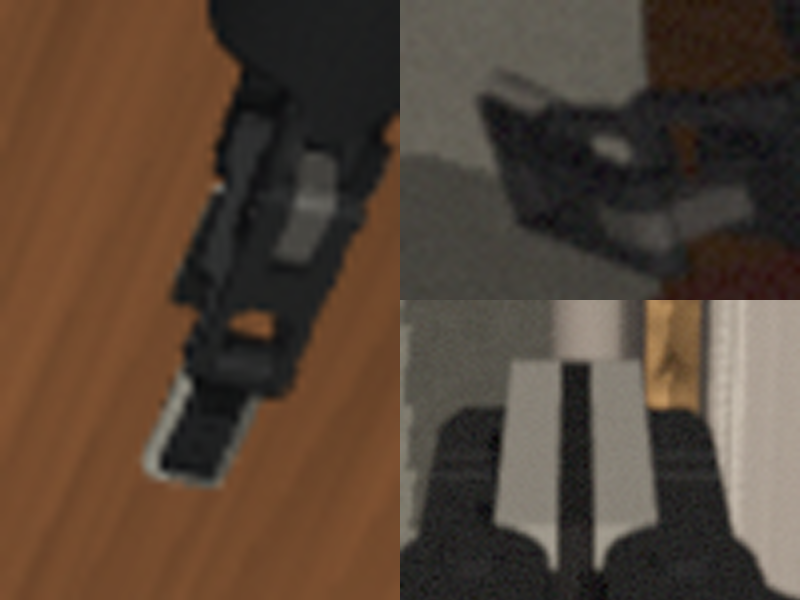

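Wrist and side views agree that the finger tips sit about 30 mm higher than the reported TCP. They have only grazed over the rim. I'll push again with the TCP at z = 0.06, which still clears the lip (0.033) if the TCP is exact.

>>> {"fn": "play_rows", "kwargs": {"plan": [[[0,0,0,0,0,-40,1],[0,0,0,0,0,-20,1],[0,0,0,0,21,0,1],[0,0,0,0,21,0,1],[0,0,0,0,0,0,1],[0,0,0,0,0,25,1],[0,0,0,0,0,25,1],[0,0,0,0,0,20,1],[0,0,0,0,0,11,1],[0,0,0,0,0,0,1]]]}}

```text
time_s: 10.27
tcp_pos: [0.5728, -0.0004, 0.0558]
ee_rot: [[0.002, 1.0, -0.006], [1.0, -0.002, 0.001], [0.001, -0.006, -1.0]]
wrist_force: [0.2, 0.0, -0.7]
grip_width: -0.001
finger_force: 0.0
```

>>> {"fn": "play_rows", "kwargs": {"plan": [[[0,0,0,0,-8,0,1],[0,0,0,0,-8,0,1],[0,0,0,0,-8,0,1],[0,0,0,0,-8,0,1]]]}}

```text
time_s: 10.6
tcp_pos: [0.5441, -0.0009, 0.0607]
ee_rot: [[0.002, 1.0, 0.003], [1.0, -0.002, -0.0], [-0.0, 0.003, -1.0]]
wrist_force: [1.2, 0.7, -0.9]
grip_width: 0.006
finger_force: 0.7
```

>>> {"fn": "play_rows", "kwargs": {"plan": [[[0,0,0,0,-8,0,1],[0,0,0,0,-8,0,1],[0,0,0,0,-8,0,1]]]}}

```text
time_s: 10.85
tcp_pos: [0.5192, -0.0007, 0.0597]
ee_rot: [[0.002, 1.0, 0.001], [1.0, -0.002, -0.0], [-0.0, 0.001, -1.0]]
wrist_force: [-0.2, 0.7, 0.0]
grip_width: 0.003
finger_force: 0.3
```

>>> {"fn": "play_rows", "kwargs": {"plan": [[[0,0,0,0,-8,0,1],[0,0,0,0,-8,0,1],[0,0,0,0,-8,0,1],[0,0,0,0,-8,0,1],[0,0,0,0,0,0,1],[0,0,0,0,0,0,1]]]}}

```text
time_s: 11.35
tcp_pos: [0.4875, -0.0006, 0.0592]
ee_rot: [[0.003, 1.0, -0.0], [1.0, -0.003, 0.0], [0.0, -0.0, -1.0]]
wrist_force: [0.8, 0.1, 0.2]
grip_width: 0.005
finger_force: 0.0
```

Run:
```python
from h import *
s=get_state();print(s['tcp_pos'],s['wrist_force'])
S,W=[cv2.cvtColor(snapshot(n),cv2.COLOR_RGB2BGR) for n in('side','wrist')]
r=lambda i:cv2.resize(i,(400,300),interpolation=cv2.INTER_CUBIC)
cv2.imwrite('pics/v8.png',cv2.hconcat([r(S[180:330,220:420]),r(W)]))
# pixels that changed on the gate since the start
d=cv2.absdiff(S,cv2.imread('pics/side0.png')).max(2)[250:320,270:320];print((d>40).sum())
```

```text
[ 0.48745209 -0.00057819  0.05920376] [0.77092652 0.13529152 0.24503345]
1102
```

There is finger contact and the picture changed, so the gate is moving. I'll lift clear, then touch the bench beside plate D to calibrate the true tip height.

>>> {"fn": "play_rows", "kwargs": {"plan": [[[0,0,0,0,0,-40,1],[0,0,0,0,0,-40,1],[0,0,0,0,0,-20,1],[0,0,0,-34,-15,0,1],[0,0,0,-34,-15,0,1],[0,0,0,-34,-15,0,1],[0,0,0,-34,-15,0,1],[0,0,0,-34,-15,0,1],[0,0,0,-34,-12,0,1],[0,0,0,0,0,0,1]]]}}

```text
time_s: 12.28
tcp_pos: [0.3988, -0.2098, 0.1597]
ee_rot: [[0.008, 1.0, -0.0], [1.0, -0.008, -0.003], [-0.003, -0.0, -1.0]]
wrist_force: [-0.1, 0.6, 0.9]
grip_width: -0.0
finger_force: 0.0
```

>>> {"fn": "play_rows", "kwargs": {"plan": [[[0,0,0,0,0,40,1],[0,0,0,0,0,40,1],[0,0,0,0,0,40,1],[0,0,0,0,0,15,1],[0,0,0,0,0,4,1],[0,0,0,0,0,4,1],[0,0,0,0,0,4,1],[0,0,0,0,0,0,1]]]}}

```text
time_s: 12.95
tcp_pos: [0.4015, -0.205, 0.0131]
ee_rot: [[0.002, 1.0, 0.002], [1.0, -0.002, -0.001], [-0.001, 0.002, -1.0]]
wrist_force: [0.7, 0.3, 1.1]
grip_width: -0.003
finger_force: 0.0
```

Run:
```python
from h import *
def pj(cam,p):
    c=camera_info(cam);q=c['mtx']@(np.asarray(c['attitude']).T@(np.asarray(p)-c['eye']));return (q[:2]/q[2]).round(1)
T=cv2.cvtColor(snapshot('top'),cv2.COLOR_RGB2BGR);T0=cv2.imread('pics/top0.png');cv2.imwrite('pics/t9.png',T)
for y in (.12,.08,-.1):
    u=int(pj('top',(.5,y,.05))[0]);d=cv2.absdiff(T,T0).max(2)[240:310,u-2:u+3].mean(1);print(y,u,[240+i for i in range(70) if d[i]>25])
for a in (0,.5,.8,.9,1.): print(a,pj('top',(.541-.1*np.sin(a),.08,.012+.1*np.cos(a))))
print(get_state()['wrist_force'],get_state()['tcp_pos'])
```

```text
0.12 265 [253, 254, 255, 257, 258, 259, 260, 261, 262, 263, 264, 265, 266, 267, 268, 269, 270, 271, 272, 273, 274, 275, 276, 277, 278, 279, 280, 281, 282, 283, 284, 285, 286, 287]
0.08 281 [253, 254, 255, 257, 258, 259, 260, 261, 262, 263, 264, 265, 266, 267, 268, 269, 270, 271, 272, 273, 274, 275, 276, 277, 278, 279, 280, 281, 282, 283, 284, 286, 287]
-0.1 354 [254, 255, 256, 258, 259, 260, 261, 262, 263, 264, 265, 266, 267, 268, 269, 270, 271, 272, 273, 274, 275, 276, 277, 278, 279, 280, 281, 282, 283, 284, 285, 286, 287, 288]
0 [280.  251.1]
0.5 [279.9 272. ]
0.8 [280.2 282.5]
0.9 [280.4 285.4]
1.0 [280.5 287.9]
[-0.48542068 -0.6121712  -0.62458224] [ 0.40153244 -0.20508183  0.01345712]
```

The gate is fully down: its rim is at row 287–288, as expected for 1.0 rad. I'll continue the touch.

>>> {"fn": "play_rows", "kwargs": {"plan": [[[0,0,0,0,0,3,1],[0,0,0,0,0,3,1],[0,0,0,0,0,3,1],[0,0,0,0,0,3,1],[0,0,0,0,0,0,1]]]}}

```text
time_s: 13.42
tcp_pos: [0.3999, -0.2041, -0.0004]
ee_rot: [[0.002, 1.0, -0.001], [1.0, -0.002, 0.001], [0.001, -0.001, -1.0]]
wrist_force: [-0.5, 0.2, 0.0]
grip_width: 0.002
finger_force: 0.0
```

>>> {"fn": "play_rows", "kwargs": {"plan": [[[0,0,0,0,0,2,1],[0,0,0,0,0,0,1]]]}}

```text
time_s: 13.58
tcp_pos: [0.4001, -0.2042, -0.0021]
ee_rot: [[0.003, 1.0, -0.0], [1.0, -0.003, 0.0], [0.0, -0.0, -1.0]]
wrist_force: [0.1, -1.5, -0.3]
grip_width: -0.001
finger_force: 0.0
```

>>> {"fn": "play_rows", "kwargs": {"plan": [[[0,0,0,0,0,2,1],[0,0,0,0,0,0,1]]]}}

```text
time_s: 13.75
tcp_pos: [0.4002, -0.2043, -0.0041]
ee_rot: [[0.002, 1.0, -0.0], [1.0, -0.002, 0.0], [0.0, -0.0, -1.0]]
wrist_force: [0.6, 0.2, 0.8]
grip_width: 0.001
finger_force: 0.0
```

The TCP reads below the bench with no contact, which confirms the offset. I'll find it exactly.

>>> {"fn": "play_rows", "kwargs": {"plan": [[[0,0,0,0,0,4,1],[0,0,0,0,0,4,1],[0,0,0,0,0,4,1],[0,0,0,0,0,0,1]]]}}

```text
time_s: 14.08
tcp_pos: [0.3996, -0.2038, -0.0169]
ee_rot: [[0.002, 1.0, -0.001], [1.0, -0.002, 0.001], [0.001, -0.001, -1.0]]
wrist_force: [0.0, 0.3, -0.0]
grip_width: 0.003
finger_force: 0.0
```

>>> {"fn": "play_rows", "kwargs": {"plan": [[[0,0,0,0,0,3,1],[0,0,0,0,0,3,1],[0,0,0,0,0,0,1]]]}}

```text
time_s: 14.33
tcp_pos: [0.4, -0.2041, -0.0224]
ee_rot: [[0.002, 1.0, -0.001], [1.0, -0.002, 0.001], [0.001, -0.001, -1.0]]
wrist_force: [-0.7, 0.1, -0.0]
grip_width: -0.007
finger_force: 0.0
```

>>> {"fn": "play_rows", "kwargs": {"plan": [[[0,0,0,0,0,2,1],[0,0,0,0,0,0,1]]]}}

```text
time_s: 14.5
tcp_pos: [0.4002, -0.2043, -0.0241]
ee_rot: [[0.002, 1.0, -0.0], [1.0, -0.002, 0.0], [0.0, -0.0, -1.0]]
wrist_force: [-0.6, 0.1, -0.4]
grip_width: -0.0
finger_force: 0.0
```

>>> {"fn": "play_rows", "kwargs": {"plan": [[[0,0,0,0,0,2,1],[0,0,0,0,0,0,1]]]}}

```text
time_s: 14.67
tcp_pos: [0.4003, -0.2043, -0.026]
ee_rot: [[0.002, 1.0, -0.0], [1.0, -0.002, 0.0], [0.0, -0.0, -1.0]]
wrist_force: [0.7, -0.1, 0.4]
grip_width: 0.001
finger_force: 0.0
```

>>> {"fn": "play_rows", "kwargs": {"plan": [[[0,0,0,0,0,2,1],[0,0,0,0,0,0,1]]]}}

```text
time_s: 14.83
tcp_pos: [0.4002, -0.2043, -0.0281]
ee_rot: [[0.002, 1.0, -0.0], [1.0, -0.002, 0.0], [0.0, -0.0, -1.0]]
wrist_force: [0.3, -0.1, -0.2]
grip_width: 0.002
finger_force: 0.0
```

>>> {"fn": "play_rows", "kwargs": {"plan": [[[0,0,0,0,0,2,1],[0,0,0,0,0,0,1]]]}}

```text
time_s: 15.0
tcp_pos: [0.4002, -0.2042, -0.0301]
ee_rot: [[0.002, 1.0, -0.0], [1.0, -0.002, 0.0], [0.0, -0.0, -1.0]]
wrist_force: [-0.5, -0.3, -0.4]
grip_width: -0.002
finger_force: 0.0
```

>>> {"fn": "play_rows", "kwargs": {"plan": [[[0,0,0,0,0,2,1],[0,0,0,0,0,0,1]]]}}

```text
time_s: 15.17
tcp_pos: [0.4004, -0.2044, -0.032]
ee_rot: [[0.002, 1.0, 0.0], [1.0, -0.002, -0.0], [-0.0, 0.0, -1.0]]
wrist_force: [0.6, 0.4, -0.4]
grip_width: -0.001
finger_force: 0.0
```

>>> {"fn": "play_rows", "kwargs": {"plan": [[[0,0,0,0,0,1,1],[0,0,0,0,0,0,1]]]}}

```text
time_s: 15.33
tcp_pos: [0.4004, -0.2044, -0.0321]
ee_rot: [[0.002, 1.0, -0.0], [1.0, -0.002, 0.0], [0.0, -0.0, -1.0]]
wrist_force: [-2.9, 1.5, 10.0]
grip_width: -0.004
finger_force: 4.9
```

The tips touch at TCP z = −0.032, so the tip is 32 mm behind the reported TCP. I'll work with that tip from here and grasp plate D.

Add to h.py:
```python
OFF=.032
def tip(): s=get_state(); return np.asarray(s['tcp_pos'])-OFF*np.asarray(s['ee_rot'])[:,2]
def to(p,R=None):
    "p = wanted TIP position"
    s=get_state();R0=np.asarray(s['ee_rot']);R=R0 if R is None else R
    d=(np.asarray(p)+OFF*R[:,2]-s['tcp_pos'])*1000
    print('turn',Ro.from_matrix(R0.T@R).as_rotvec(degrees=True).round(1),'shift now',(R0.T@d).round(1),'after turn',(R.T@d).round(1),'t',round(s['time_s'],1),'F',np.round(s['wrist_force'],1),'w',round(s['grip_width'],3))
```

```text
(no output)
```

>>> {"fn": "play_rows", "kwargs": {"plan": [[[0,0,0,0,0,-40,-1],[0,0,0,0,0,-40,-1],[0,0,0,-24,0,0,-1],[0,0,0,-24,0,0,-1],[0,0,0,-24,1,0,-1],[0,0,0,0,0,0,-1],[0,0,0,0,0,0,-1],[0,0,0,0,0,22,-1],[0,0,0,0,0,22,-1],[0,0,0,0,0,21,-1]]]}}

```text
time_s: 16.17
tcp_pos: [0.401, -0.2753, -0.0187]
ee_rot: [[0.002, 1.0, -0.0], [1.0, -0.002, 0.0], [0.0, -0.0, -1.0]]
wrist_force: [-0.5, 0.7, 0.4]
grip_width: 0.997
finger_force: 0.0
```

>>> {"fn": "play_rows", "kwargs": {"plan": [[[0,0,0,0,0,0,1],[0,0,0,0,0,0,1],[0,0,0,0,0,0,1],[0,0,0,0,0,0,1],[0,0,0,0,0,0,1],[0,0,0,0,0,0,1],[0,0,0,0,0,0,1],[0,0,0,0,0,0,1]]], "grip_force": 50}}

```text
time_s: 16.83
tcp_pos: [0.4022, -0.2772, -0.0165]
ee_rot: [[0.002, 1.0, 0.002], [1.0, -0.002, -0.002], [-0.002, 0.002, -1.0]]
wrist_force: [-0.3, 1.0, 6.5]
grip_width: 0.157
finger_force: 50.7
```

Run:
```python
from h import *
print(tip()); to([.401,-.2756,.014],goal(.8))
```

```text
[ 0.40210048 -0.27715873  0.01553558]
turn [ 0.1  0.1 -0.9] shift now [ 1.6 -1.2  1.5] after turn [ 1.6 -1.1  1.5] t 16.8 F [-0.3  1.   6.5] w 0.157
```

Rib gripped (13 mm). I'll lift and carry to above bay3, tilted by 20°.

>>> {"fn": "play_rows", "kwargs": {"plan": [[[0,0,0,0,0,-35,1],[0,0,0,0,0,-35,1],[0,0,0,0,0,-35,1],[-5,0,0,27,36,0,1],[-5,0,0,27,36,0,1],[-5,0,0,27,36,0,1],[-5,0,-0.5,27,36,0,1],[0,0,0,27,33,12,1],[0,0,0,26,33,12,1],[0,0,0,0,0,0,1]]]}}

```text
time_s: 17.67
tcp_pos: [0.603, -0.1217, 0.1052]
ee_rot: [[-0.01, 0.939, 0.345], [1.0, 0.01, 0.002], [-0.002, 0.345, -0.939]]
wrist_force: [-0.3, -1.3, -1.0]
grip_width: 0.154
finger_force: 49.8
```

Run:
```python
from h import *
print(tip()); to([.617,-.116,.080],goal(.4,20)); print(get_state()['ee_rot'].round(3))
```

```text
[ 0.59192735 -0.12178457  0.1352316 ]
turn [0.2 0.  0.2] shift now [ 5.6  4.5 60.5] after turn [ 5.6  4.6 60.5] t 17.7 F [-0.3 -1.3 -1. ] w 0.154
[[-0.01   0.939  0.345]
 [ 1.     0.01   0.002]
 [-0.002  0.345 -0.939]]
```

>>> {"fn": "play_rows", "kwargs": {"plan": [[[0,0,0,2.8,2.3,30,1],[0,0,0,2.8,2.3,30,1],[0,0,0,0,0,0,1],[0,0,0,0,0,0,1]]]}}

```text
time_s: 18.0
tcp_pos: [0.6218, -0.1193, 0.0466]
ee_rot: [[-0.007, 0.942, 0.337], [1.0, 0.007, 0.002], [-0.0, 0.337, -0.942]]
wrist_force: [-0.2, 0.2, -1.1]
grip_width: 0.156
finger_force: 49.6
```

Run:
```python
from h import *
print(tip()); to([.617,-.116,.047],goal(.4,20))
S,W=[cv2.cvtColor(snapshot(n),cv2.COLOR_RGB2BGR) for n in('side','wrist')]
cv2.imwrite('pics/v9.png',cv2.vconcat([cv2.resize(S[150:270,280:440],(400,300),interpolation=cv2.INTER_CUBIC),cv2.resize(W,(400,300))]))
```

```text
[ 0.61102496 -0.11932729  0.07668745]
turn [-0.3  0.  -0. ] shift now [ 3.3 -4.2 30. ] after turn [ 3.3 -4.3 29.9] t 18.0 F [-0.2  0.2 -1.1] w 0.156
```

View pics/v9.png

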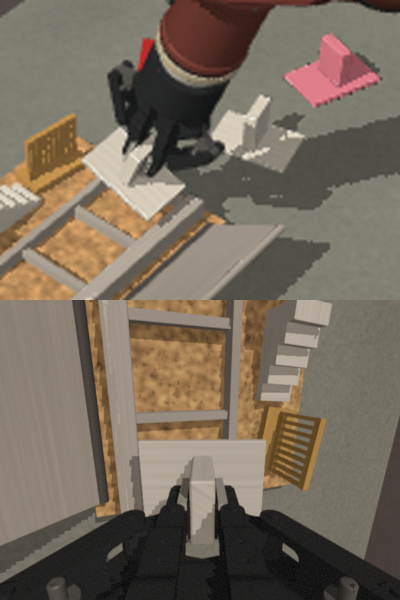

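The plate hangs tilted over bay3 at (200,480) with its front edge by the lip, and the gate is down. Now I'll lower it and slide it under the lip.

>>> {"fn": "play_rows", "kwargs": {"plan": [[[0,0,0,1.5,-2,15,1],[0,0,0,1.5,-2,15,1],[0,0,0,0,0,0,1],[0,0,0,0,0,0,1]]]}}

```text
time_s: 18.43
tcp_pos: [0.6305, -0.118, 0.0212]
ee_rot: [[-0.005, 0.939, 0.343], [1.0, 0.006, -0.001], [-0.003, 0.343, -0.939]]
wrist_force: [0.3, 0.0, -1.0]
grip_width: 0.155
finger_force: 49.7
```

>>> {"fn": "play_rows", "kwargs": {"plan": [[[0,0,0,0,-3.8,-1.4,1],[0,0,0,0,-3.8,-1.4,1],[0,0,0,0,-3.8,-1.4,1],[0,0,0,0,0,0,1]]]}}

```text
time_s: 18.77
tcp_pos: [0.618, -0.1179, 0.0208]
ee_rot: [[-0.005, 0.939, 0.343], [1.0, 0.006, -0.001], [-0.003, 0.343, -0.939]]
wrist_force: [-0.3, 0.3, -1.3]
grip_width: 0.158
finger_force: 49.8
```

>>> {"fn": "play_rows", "kwargs": {"plan": [[[0,0,0,0,-1.9,-0.7,1],[0,0,0,0,0,0,1]]]}}

```text
time_s: 18.93
tcp_pos: [0.6165, -0.1179, 0.0205]
ee_rot: [[-0.006, 0.939, 0.343], [1.0, 0.006, -0.001], [-0.003, 0.343, -0.939]]
wrist_force: [1.9, -1.0, -2.2]
grip_width: 0.157
finger_force: 49.7
```

>>> {"fn": "play_rows", "kwargs": {"plan": [[[0,0,0,0,-1.9,-0.7,1],[0,0,0,0,0,0,1]]]}}

```text
time_s: 19.1
tcp_pos: [0.6154, -0.118, 0.0205]
ee_rot: [[-0.005, 0.939, 0.344], [1.0, 0.006, -0.001], [-0.003, 0.344, -0.939]]
wrist_force: [8.0, -0.6, -7.7]
grip_width: 0.154
finger_force: 49.6
```

Run:
```python
from h import *
print(tip()); to(tip(),goal(.4,20))
```

```text
[ 0.60435275 -0.11791319  0.05055659]
turn [ 0.1  0.2 -0. ] shift now [ 0.1 -0.1 -0. ] after turn [ 0.1 -0.1  0. ] t 19.1 F [ 8.  -0.6 -7.7] w 0.154
```

The plate rides about 8 mm too high and has met the lip. I'll back off, lower 6 mm and push again.

>>> {"fn": "play_rows", "kwargs": {"plan": [[[0,0,0,1.5,3,1,1],[0,0,0,0,-1,2.8,1],[0,0,0,0,-1,2.8,1],[0,0,0,0,0,0,1]]]}}

```text
time_s: 19.43
tcp_pos: [0.6165, -0.1157, 0.0131]
ee_rot: [[-0.006, 0.94, 0.34], [1.0, 0.007, 0.0], [-0.002, 0.34, -0.94]]
wrist_force: [0.1, 0.2, -2.2]
grip_width: 0.158
finger_force: 50.9
```

>>> {"fn": "play_rows", "kwargs": {"plan": [[[0,0,0,0,-2.8,-1,1],[0,0,0,0,0,0,1]]]}}

```text
time_s: 19.6
tcp_pos: [0.6137, -0.116, 0.0137]
ee_rot: [[-0.006, 0.94, 0.341], [1.0, 0.006, -0.0], [-0.002, 0.341, -0.94]]
wrist_force: [-0.2, 0.2, -1.5]
grip_width: 0.156
finger_force: 51.0
```

>>> {"fn": "play_rows", "kwargs": {"plan": [[[0,0,0,0,-1.9,-0.7,1],[0,0,0,0,0,0,1]]]}}

```text
time_s: 19.77
tcp_pos: [0.6127, -0.1163, 0.0145]
ee_rot: [[-0.005, 0.939, 0.343], [1.0, 0.006, -0.001], [-0.003, 0.343, -0.939]]
wrist_force: [1.2, 0.7, -1.5]
grip_width: 0.162
finger_force: 50.7
```

>>> {"fn": "play_rows", "kwargs": {"plan": [[[0,0,0,0,-1.9,-0.7,1],[0,0,0,0,0,0,1]]]}}

```text
time_s: 19.93
tcp_pos: [0.6122, -0.1167, 0.0154]
ee_rot: [[-0.005, 0.938, 0.346], [1.0, 0.006, -0.002], [-0.004, 0.346, -0.938]]
wrist_force: [7.3, 0.0, -6.0]
grip_width: 0.159
finger_force: 49.8
```

Run:
```python
from h import *
print(tip()); to(tip(),goal(.4,20))
```

```text
[ 0.60108817 -0.1166444   0.04540198]
turn [ 0.2  0.2 -0. ] shift now [ 0.1 -0.1 -0. ] after turn [ 0.1 -0.1  0. ] t 19.9 F [ 7.3  0.  -6. ] w 0.159
```

Contact now fits the wall: the corner is at x≈0.564. I'll ease off 1 mm, drop 2 mm, and pivot the back edge down.

>>> {"fn": "play_rows", "kwargs": {"plan": [[[0,0,0,0,0.9,0.3,1],[0,0,0,0,-0.7,1.9,1],[0,0,0,0,0,0,1]]]}}

```text
time_s: 20.18
tcp_pos: [0.6123, -0.1166, 0.0129]
ee_rot: [[-0.005, 0.939, 0.344], [1.0, 0.006, -0.001], [-0.003, 0.344, -0.939]]
wrist_force: [4.2, 0.1, -1.6]
grip_width: 0.158
finger_force: 50.6
```

>>> {"fn": "play_rows", "kwargs": {"plan": [[[4,0,0,0,-1.2,3.1,1],[4,0,0,0,-1.2,3.1,1],[0,0,0,0,0,0,1]]]}}

```text
time_s: 20.43
tcp_pos: [0.6131, -0.1168, 0.0066]
ee_rot: [[-0.006, 0.978, 0.208], [1.0, 0.007, -0.002], [-0.004, 0.208, -0.978]]
wrist_force: [-0.7, 1.7, -0.9]
grip_width: 0.155
finger_force: 51.4
```

>>> {"fn": "play_rows", "kwargs": {"plan": [[[4,0,0,0,-1.2,3.1,1],[0,0,0,0,0,0,1]]]}}

```text
time_s: 20.6
tcp_pos: [0.6117, -0.1164, 0.0026]
ee_rot: [[-0.007, 0.99, 0.139], [1.0, 0.007, -0.002], [-0.003, 0.139, -0.99]]
wrist_force: [0.5, -0.5, -1.6]
grip_width: 0.157
finger_force: 51.4
```

```bash
cat >> h.py <<'E'
def corner(h=15.5):
    "front-bottom corner and plate centre of the held plate, tilt"
    R=np.asarray(get_state()['ee_rot']);t=tip();b=t+R[:,2]*h/1000
    return 'corner',(b-.045*R[:,1]).round(4),'centre',b.round(4),'tilt',np.degrees(np.arcsin(R[2,1])).round(1),'yaw',np.degrees(np.arctan2(R[1,1],R[0,1])).round(1)
E
python3 - <<'E'
from h import *
print(corner()); to(tip(),goal(.4,0))
E
```

```text
('corner', array([ 0.5648, -0.1167,  0.0126]), 'centre', array([ 0.6094, -0.1164,  0.0189]), 'tilt', np.float64(8.0), 'yaw', np.float64(0.4))
turn [ 8.   0.2 -0. ] shift now [ 0.1 -4.5 -0.3] after turn [ 0.1 -4.5  0.3] t 20.6 F [ 0.5 -0.5 -1.6] w 0.157
```

>>> {"fn": "play_rows", "kwargs": {"plan": [[[4,0,0,0,-1.6,3.0,1],[4,0,0,0,-1.6,3.0,1],[0,0,0,0,0,0,1],[0,0,0,0,0,0,1]]]}}

```text
time_s: 20.93
tcp_pos: [0.6085, -0.1161, -0.0042]
ee_rot: [[-0.007, 1.0, 0.003], [1.0, 0.007, -0.002], [-0.002, 0.003, -1.0]]
wrist_force: [2.2, -1.2, 2.0]
grip_width: 0.158
finger_force: 51.7
```

Run:
```python
from h import *
print(corner()); to(tip(),goal(.4,0))
```

```text
('corner', array([ 0.5634, -0.1164,  0.0122]), 'centre', array([ 0.6084, -0.1161,  0.0123]), 'tilt', np.float64(0.2), 'yaw', np.float64(0.4))
turn [ 0.2  0.1 -0. ] shift now [ 0.1 -0.1 -0. ] after turn [ 0.1 -0.1  0. ] t 20.9 F [ 2.2 -1.2  2. ] w 0.158
```

Plate D lies flat in bay3 (centre z 0.0123, tilt 0.2°). I'll release, rise, and check that the other plates haven't moved.

>>> {"fn": "play_rows", "kwargs": {"plan": [[[0,0,0,0,0,0,0.3],[0,0,0,0,0,0,0.3],[0,0,0,0,0,0,0.3],[0,0,0,0,0,-30,0.3],[0,0,0,0,0,-40,0.3],[0,0,0,0,0,-40,-1],[0,0,6,-25,0,0,-1],[0,0,6,-35,0,0,-1],[0,0,0,-35,0,0,-1],[0,0,0,0,0,0,-1]]]}}

```text
time_s: 21.77
tcp_pos: [0.5961, -0.2157, 0.1068]
ee_rot: [[0.206, 0.979, 0.001], [0.979, -0.206, -0.006], [-0.005, 0.002, -1.0]]
wrist_force: [0.1, 0.3, -0.3]
grip_width: 1.0
finger_force: 0.0
```

```bash
cat >> h.py <<'E'
def pj(cam,p):
    c=camera_info(cam);q=c['mtx']@(np.asarray(c['attitude']).T@(np.asarray(p)-c['eye']));return (q[:2]/q[2]).round(1)
PL=dict(A=(.6028,.2678,1.2),B=(.4878,.4253,9.4),C=(.587,-.2907,13.2),D=(.4009,-.2756,.8))
def moved(ks):
    T=cv2.cvtColor(snapshot('top'),cv2.COLOR_RGB2BGR);cv2.imwrite(f"pics/t_{get_state()['time_s']:.1f}.png",T);T0=cv2.imread('pics/top0.png')
    for k in ks:
        u,v=pj('top',(*PL[k][:2],.006)).astype(int);d=cv2.absdiff(T,T0).max(2)[v-22:v+23,u-18:u+19];print(k,'changed px',(d>40).sum())
E
python3 - <<'E'
from h import *
moved('ABC'); to([.587,-.2907,.1],goal(13.2)); print(tip())
E
```

```text
A changed px 0
B changed px 0
C changed px 776
turn [  0.    0.2 -25.1] shift now [-77.8   6.8  38.6] after turn [-73.5 -26.9  38.4] t 21.8 F [-0.5  1.2 -0.1] w 0.998
[ 0.59637788 -0.21290814  0.13837642]
```

>>> {"fn": "play_rows", "kwargs": {"plan": [[[0,0,-6.3,0,0,0,-1],[0,0,-6.3,0,0,0,-1],[0,0,-6.3,0,0,0,-1],[0,0,-6.2,0,0,0,-1],[0,0,0,-37,-13,0,-1],[0,0,0,-37,-13,0,-1],[0,0,0,0,0,0,-1],[0,0,0,0,0,0,-1]]]}}

```text
time_s: 22.48
tcp_pos: [0.5888, -0.2888, 0.1061]
ee_rot: [[-0.23, 0.973, -0.0], [0.973, 0.23, -0.002], [-0.002, -0.0, -1.0]]
wrist_force: [0.1, -0.1, 0.2]
grip_width: 0.995
finger_force: 0.0
```

```bash
cat >> h.py <<'E'
def whites(cam='wrist'):
    "white plates: world rect on z=6mm, should measure 90x60"
    c=camera_info(cam);I=snapshot(cam);cv2.imwrite(f"pics/{cam}_{get_state()['time_s']:.1f}.png",I[:,:,::-1])
    h=cv2.cvtColor(I,cv2.COLOR_RGB2HSV);m=((h[...,2]>135)&(h[...,1]<60)&(h[...,0]<25)).astype(np.uint8)
    m=cv2.morphologyEx(m,cv2.MORPH_CLOSE,np.ones((9,9)) if cam=='wrist' else np.ones((3,3)))
    for k in cv2.findContours(m,cv2.RETR_EXTERNAL,cv2.CHAIN_APPROX_NONE)[0]:
        if cv2.contourArea(k)<(1500 if cam=='wrist' else 400): continue
        P=np.array([w(c,q[0],.006)[:2] for q in k]).astype(np.float32)*1000;(x,y),(a,b),t=cv2.minAreaRect(P)
        if a<b:a,b,t=b,a,t+90
        print('rect px',k.reshape(-1,2).mean(0).round(),'mm',round(x),round(y),'size',round(a),round(b),'yaw',round((t+90)%180-90,1))
E
python3 - <<'E'
from h import *
print(tip());whites(); to([.587,-.2907,.0155],goal(13.2))
E
```

```text
[ 0.58884024 -0.28878531  0.13808331]
rect px [323. 228.] mm 590 -292 size 90 68 yaw 13.1
rect px [428.  25.] mm 618 -143 size 123 41 yaw 13.3
turn [-0.   0.1  0.2] shift now [ -2.5  -2.6 122.5] after turn [ -2.7  -2.7 122.4] t 22.5 F [-0.6  0.7 -0.4] w 1.003
```

Plate C hasn't moved: the wrist gives (590,−292), yaw 13.1°. Grasping it now.

>>> {"fn": "play_rows", "kwargs": {"plan": [[[0,0,0,-2.5,-1.3,30,-1],[0,0,0,0,0,31,-1],[0,0,0,0,0,31,-1],[0,0,0,0,0,30,-1],[0,0,0,0,0,0,-1],[0,0,0,0,0,0,1],[0,0,0,0,0,0,1],[0,0,0,0,0,0,1],[0,0,0,0,0,0,1],[0,0,0,0,0,0,1]]]}}

```text
time_s: 23.37
tcp_pos: [0.5902, -0.292, -0.0132]
ee_rot: [[-0.232, 0.973, 0.003], [0.973, 0.232, -0.005], [-0.005, 0.002, -1.0]]
wrist_force: [-0.4, 0.0, 0.8]
grip_width: 0.301
finger_force: 0.0
```

>>> {"fn": "play_rows", "kwargs": {"plan": [[[0,0,0,0,0,0,1],[0,0,0,0,0,0,1],[0,0,0,0,0,0,1]]]}}

```text
time_s: 23.62
tcp_pos: [0.5899, -0.2919, -0.0138]
ee_rot: [[-0.232, 0.973, 0.002], [0.973, 0.232, -0.004], [-0.004, 0.001, -1.0]]
wrist_force: [-0.7, 0.7, 6.9]
grip_width: 0.157
finger_force: 50.7
```

Run:
```python
from h import *
print(tip(),get_state()['grip_width']); R=np.asarray(get_state()['ee_rot']); to([.617,-.04,.12],goal(.4,20)); to([.617,-.04,.12],goal(.4))
```

```text
[ 0.58985313 -0.29174204  0.01821121] 0.15707698084113927
turn [-19.8  -2.   12.9] shift now [ 235.8   95.6 -104.6] after turn [251.7  72.9 -83.9] t 23.6 F [-0.7  0.7  6.9] w 0.157
turn [ 0.1  0.2 13. ] shift now [ 238.2   85.  -102.7] after turn [ 251.7   28.8 -101.8] t 23.6 F [-0.7  0.7  6.9] w 0.157
```

>>> {"fn": "play_rows", "kwargs": {"plan": [[[0,0,0,0,0,-35,1],[0,0,6.5,0,0,-35,1],[0,0,6.5,0,0,-35,1],[-5,0,0,36,4,0,1],[-5,0,0,36,4,0,1],[-5,0,0,36,4,0,1],[-5,0,0,36,4,0,1],[0,0,0,36,4,0,1],[0,0,0,36,4,0,1],[0,0,0,36,4,0,1]]]}}

```text
time_s: 24.45
tcp_pos: [0.6125, -0.0372, 0.0944]
ee_rot: [[-0.006, 0.94, 0.341], [1.0, 0.007, 0.0], [-0.002, 0.341, -0.94]]
wrist_force: [1.2, 0.3, -0.8]
grip_width: 0.158
finger_force: 49.6
```

>>> {"fn": "play_rows", "kwargs": {"plan": [[[0,0,0,0,0,0,1],[0,0,0,0,0,0,1]]]}}

```text
time_s: 24.62
tcp_pos: [0.6135, -0.0364, 0.0947]
ee_rot: [[-0.012, 0.94, 0.341], [1.0, 0.012, 0.002], [-0.003, 0.341, -0.94]]
wrist_force: [-0.8, -0.2, -1.0]
grip_width: 0.154
finger_force: 49.6
```

```bash
cat >> h.py <<'E'
def tocorner(x,y,z,h,yaw=.4,tilt=20):
    R=goal(yaw,tilt); to(np.array([x,y,z])+.045*R[:,1]-R[:,2]*h/1000,R)
E
python3 - <<'E'
from h import *
print(corner(18.2)); tocorner(.582,-.04,.0145,18.2)
E
```

```text
('corner', array([ 0.5665, -0.0369,  0.0924]), 'centre', array([ 0.6088, -0.0364,  0.1077]), 'tilt', np.float64(20.0), 'yaw', np.float64(0.7))
turn [-0.   0.   0.3] shift now [ -3.3 -12.   78.4] after turn [ -3.4 -12.1  78.4] t 24.6 F [-0.8 -0.2 -1. ] w 0.154
```

>>> {"fn": "play_rows", "kwargs": {"plan": [[[0,0,0.3,-3.3,14.6,5.3,1],[0,0,0,0,-6.7,18.3,1],[0,0,0,0,-6.7,18.3,1],[0,0,0,0,-6.7,18.3,1],[0,0,0,0,-3.4,9.2,1],[0,0,0,0,0,0,1],[0,0,0,0,0,0,1]]]}}

```text
time_s: 25.2
tcp_pos: [0.6288, -0.0428, 0.0261]
ee_rot: [[-0.001, 0.94, 0.341], [1.0, 0.002, -0.0], [-0.001, 0.341, -0.94]]
wrist_force: [0.1, 0.3, -1.3]
grip_width: 0.154
finger_force: 49.6
```

Run:
```python
from h import *
print(corner(18.2)); tocorner(.568,-.04,.0145,18.2)
```

```text
('corner', array([ 0.5818, -0.0428,  0.0238]), 'centre', array([ 0.6241, -0.0428,  0.0391]), 'tilt', np.float64(19.9), 'yaw', np.float64(0.1))
turn [-0.1  0.1 -0.3] shift now [  3.1 -16.1   4. ] after turn [  3.2 -16.1   3.9] t 25.2 F [ 0.1  0.3 -1.3] w 0.154
```

>>> {"fn": "play_rows", "kwargs": {"plan": [[[0,0,-0.3,2.8,-3.2,8.7,1],[0,0,0,0,0,0,1],[0,0,0,0,-4.4,-1.6,1],[0,0,0,0,-4.4,-1.6,1],[0,0,0,0,-4.4,-1.6,1],[0,0,0,0,0,0,1]]]}}

```text
time_s: 25.7
tcp_pos: [0.6142, -0.039, 0.0175]
ee_rot: [[-0.008, 0.94, 0.342], [1.0, 0.008, 0.0], [-0.002, 0.342, -0.94]]
wrist_force: [0.3, 0.4, -2.1]
grip_width: 0.153
finger_force: 49.7
```

>>> {"fn": "play_rows", "kwargs": {"plan": [[[0,0,0,0,-1.9,-0.7,1],[0,0,0,0,0,0,1]]]}}

```text
time_s: 25.87
tcp_pos: [0.6131, -0.0392, 0.0177]
ee_rot: [[-0.008, 0.94, 0.342], [1.0, 0.008, 0.0], [-0.003, 0.342, -0.94]]
wrist_force: [0.1, 0.3, -0.6]
grip_width: 0.156
finger_force: 49.7
```

Run:
```python
from h import *
print(corner(18.2)); tocorner(.5645,-.04,.0140,18.2)
```

```text
('corner', array([ 0.5661, -0.0396,  0.0153]), 'centre', array([ 0.6084, -0.0392,  0.0307]), 'tilt', np.float64(20.0), 'yaw', np.float64(0.5))
turn [0.  0.1 0.1] shift now [-0.4 -1.9  0.7] after turn [-0.4 -1.9  0.7] t 25.9 F [ 0.1  0.3 -0.6] w 0.156
```

>>> {"fn": "play_rows", "kwargs": {"plan": [[[0,0,0,-0.4,-1.9,0.7,1],[0,0,0,0,0,0,1],[4,0,0,0,-1.2,3.1,1],[4,0,0,0,-1.2,3.1,1],[4,0,0,0,-1.2,3.1,1],[0,0,0,0,0,0,1]]]}}

```text
time_s: 26.37
tcp_pos: [0.6134, -0.0402, 0.007]
ee_rot: [[-0.008, 0.99, 0.14], [1.0, 0.008, -0.002], [-0.003, 0.139, -0.99]]
wrist_force: [0.2, -0.1, -0.7]
grip_width: 0.152
finger_force: 50.4
```

Run:
```python
from h import *
print(corner(18.2)); tocorner(.5638,-.04,.0126,18.2,.4,0)
```

```text
('corner', array([ 0.5669, -0.0405,  0.0144]), 'centre', array([ 0.6115, -0.0401,  0.0207]), 'tilt', np.float64(8.0), 'yaw', np.float64(0.5))
turn [8.  0.2 0.1] shift now [ 0.5 -5.7  7.5] after turn [ 0.5 -4.6  8.2] t 26.4 F [ 0.2 -0.1 -0.7] w 0.152
```

>>> {"fn": "play_rows", "kwargs": {"plan": [[[0,0,0,0.5,-2.8,0,1],[0,0,0,0,0,0,1],[4,0,0,0,-1.2,3.8,1],[4,0,0,0,-1.2,3.8,1],[0,0,0,0,0,0,1],[0,0,0,0,0,0,1]]]}}

```text
time_s: 26.87
tcp_pos: [0.6078, -0.0394, -0.0016]
ee_rot: [[-0.008, 1.0, 0.004], [1.0, 0.008, -0.003], [-0.003, 0.004, -1.0]]
wrist_force: [5.4, -1.4, -0.4]
grip_width: 0.153
finger_force: 51.4
```

Run:
```python
from h import *
print(corner(18.2)); tocorner(.5638,-.04,.0126,18.2,.4,0)
```

```text
('corner', array([ 0.5627, -0.0397,  0.012 ]), 'centre', array([ 0.6077, -0.0394,  0.0122]), 'tilt', np.float64(0.3), 'yaw', np.float64(0.5))
turn [0.3 0.2 0.1] shift now [-0.3  1.  -0.4] after turn [-0.3  1.  -0.4] t 26.9 F [ 5.4 -1.4 -0.4] w 0.153
```

Plate C is flat in bay2. I'll release it and go to plate A.

>>> {"fn": "play_rows", "kwargs": {"plan": [[[0,0,0,0,1,0,1],[0,0,0,0,0,0,0.3],[0,0,0,0,0,0,0.3],[0,0,0,0,0,0,0.3],[0,0,0,0,0,-30,0.3],[0,0,0,0,0,-40,0.3],[0,0,0,0,0,-40,-1],[0,0,0,38,0,0,-1],[0,0,0,38,0,0,-1],[0,0,0,38,0,0,-1]]]}}

```text
time_s: 27.7
tcp_pos: [0.6065, 0.0757, 0.109]
ee_rot: [[-0.005, 1.0, 0.002], [1.0, 0.005, -0.002], [-0.002, 0.002, -1.0]]
wrist_force: [0.7, 0.2, -0.1]
grip_width: 0.899
finger_force: 0.0
```

>>> {"fn": "play_rows", "kwargs": {"plan": [[[0,0,0,38,0,0,-1],[0,0,0,38,0,0,-1],[0,0,0,38,-2,0,-1],[0,0,0,38,-2,0,-1],[0,0,0,39,-2,0,-1],[0,0,0,0,0,0,-1],[0,0,0,0,0,0,-1]]]}}

```text
time_s: 28.28
tcp_pos: [0.5977, 0.2681, 0.1067]
ee_rot: [[-0.012, 1.0, -0.001], [1.0, 0.012, -0.003], [-0.003, -0.001, -1.0]]
wrist_force: [-0.4, 0.3, 0.2]
grip_width: 0.998
finger_force: 0.0
```

Run:
```python
from h import *
print(tip());whites(); to([.603,.2678,.0165],goal(1.2)); moved('B'); to([.617,-.04+.076,.12],goal(.4,20))
```

```text
[0.59771199 0.26822485 0.13871145]
rect px [340. 377.] mm 612 119 size 118 63 yaw 0.1
rect px [332. 225.] mm 605 266 size 91 68 yaw 0.7
rect px [165.  21.] mm 493 414 size 90 33 yaw 9.8
turn [-0.1  0.2 -0.6] shift now [  1.7   5.1 122.2] after turn [  1.2   4.9 122.2] t 28.3 F [-0.1 -0.9 -1.2] w 0.998
B changed px 1200
turn [-20.1   0.2   0.1] shift now [-229.6   27.6   17.6] after turn [-229.6   20.4   25.4] t 28.4 F [ 0.2 -0.2 -0.7] w 0.997
```

>>> {"fn": "play_rows", "kwargs": {"plan": [[[0,0,-0.3,0.5,6,30,-1],[0,0,0,0,0,31,-1],[0,0,0,0,0,31,-1],[0,0,0,0,0,30,-1],[0,0,0,0,0,0,-1],[0,0,0,0,0,0,1],[0,0,0,0,0,0,1],[0,0,0,0,0,0,1],[0,0,0,0,0,0,1],[0,0,0,0,0,0,1]]]}}

```text
time_s: 29.22
tcp_pos: [0.6067, 0.2666, -0.0124]
ee_rot: [[-0.013, 1.0, 0.003], [1.0, 0.013, -0.002], [-0.002, 0.003, -1.0]]
wrist_force: [0.3, 0.4, -0.5]
grip_width: 0.3
finger_force: 0.0
```

>>> {"fn": "play_rows", "kwargs": {"plan": [[[0,0,0,0,0,0,1],[0,0,0,0,0,0,1],[0,0,0,0,0,0,1]]]}}

```text
time_s: 29.47
tcp_pos: [0.6062, 0.2667, -0.013]
ee_rot: [[-0.013, 1.0, 0.002], [1.0, 0.013, -0.002], [-0.002, 0.002, -1.0]]
wrist_force: [-0.8, -0.9, 7.3]
grip_width: 0.157
finger_force: 51.0
```

Run:
```python
from h import *
print(tip(),get_state()['grip_width']);to([.62,.036,.12],goal(.4))
```

```text
[0.60617101 0.26673027 0.01897623] 0.1570759154818999
turn [0.1 0.1 0.3] shift now [-231.    11.  -100.5] after turn [-230.8   12.1 -101. ] t 29.5 F [-0.8 -0.9  7.3] w 0.157
```

>>> {"fn": "play_rows", "kwargs": {"plan": [[[0,0,0,0,0,-35,1],[0,0,0,0,0,-35,1],[0,0,0.3,0,0,-35,1],[-5,0,0,-33,4,0,1],[-5,0,0,-33,4,0,1],[-5,0,0,-33,4,0,1],[-5,0,0,-33,4,0,1],[0,0,0,-33,4,0,1],[0,0,0,-33,4,0,1],[0,0,0,-33,4,0,1]]]}}

```text
time_s: 30.3
tcp_pos: [0.6324, 0.0347, 0.0963]
ee_rot: [[-0.008, 0.94, 0.341], [1.0, 0.009, 0.001], [-0.003, 0.341, -0.94]]
wrist_force: [0.4, -0.8, -1.9]
grip_width: 0.152
finger_force: 49.8
```

>>> {"fn": "play_rows", "kwargs": {"plan": [[[0,0,0,0,0,0,1],[0,0,0,0,0,0,1],[0,0,0,0,0,0,1]]]}}

```text
time_s: 30.55
tcp_pos: [0.6333, 0.0358, 0.0965]
ee_rot: [[-0.007, 0.94, 0.341], [1.0, 0.007, 0.0], [-0.002, 0.341, -0.94]]
wrist_force: [-0.9, -0.5, -2.3]
grip_width: 0.156
finger_force: 49.8
```

Run:
```python
from h import *
print(corner(19)); tocorner(.582,.0365,.0145,19); tocorner(.582,.0365,.09,19)
```

```text
('corner', array([0.5866, 0.0355, 0.0934]), 'centre', array([0.6289, 0.0358, 0.1087]), 'tilt', np.float64(19.9), 'yaw', np.float64(0.4))
turn [-0.1  0.1  0. ] shift now [  1.2 -31.2  72.5] after turn [  1.  -31.3  72.5] t 30.6 F [-0.9 -0.5 -2.3] w 0.156
turn [-0.1  0.1  0. ] shift now [ 1.1 -5.4  1.6] after turn [ 1.  -5.4  1.6] t 30.6 F [-0.9 -0.5 -2.3] w 0.156
```

>>> {"fn": "play_rows", "kwargs": {"plan": [[[0,0,0,1,-5.3,1.6,1],[0,0,0,0,-6.5,17.8,1],[0,0,0,0,-6.5,17.8,1],[0,0,0,0,-6.5,17.8,1],[0,0,0,0,-6.4,17.5,1],[0,0,0,0,0,0,1],[0,0,0,0,0,0,1],[0,0,0,0,-4.5,-1.7,1],[0,0,0,0,-4.5,-1.7,1],[0,0,0,0,-4.5,-1.7,1]]]}}

```text
time_s: 31.38
tcp_pos: [0.6143, 0.0368, 0.0188]
ee_rot: [[-0.008, 0.94, 0.342], [1.0, 0.009, 0.0], [-0.003, 0.342, -0.94]]
wrist_force: [-0.1, 0.0, -1.7]
grip_width: 0.155
finger_force: 50.4
```

>>> {"fn": "play_rows", "kwargs": {"plan": [[[0,0,0,0,0,0,1],[0,0,0,0,-1.9,-0.7,1],[0,0,0,0,0,0,1],[0,0,0,0,0,0,1]]]}}

```text
time_s: 31.72
tcp_pos: [0.6131, 0.0362, 0.0187]
ee_rot: [[-0.007, 0.939, 0.342], [1.0, 0.008, 0.0], [-0.003, 0.342, -0.94]]
wrist_force: [-0.4, -0.0, -2.3]
grip_width: 0.154
finger_force: 50.5
```

Run:
```python
from h import *
print(corner(19)); tocorner(.5645,.0365,.0140,19)
```

```text
('corner', array([0.5663, 0.0359, 0.0155]), 'centre', array([0.6086, 0.0362, 0.031 ]), 'tilt', np.float64(20.0), 'yaw', np.float64(0.5))
turn [0.  0.1 0.1] shift now [ 0.6 -2.3  0.8] after turn [ 0.6 -2.3  0.8] t 31.7 F [-0.4 -0.  -2.3] w 0.154
```

>>> {"fn": "play_rows", "kwargs": {"plan": [[[0,0,0,0.6,-2.2,0.8,1],[0,0,0,0,0,0,1],[4,0,0,0,-1.7,3.2,1],[4,0,0,0,-1.7,3.2,1],[4,0,0,0,-1.7,3.2,1],[0,0,0,0,0,0,1],[0,0,0,0,0,0,1]]]}}

```text
time_s: 32.3
tcp_pos: [0.6097, 0.0369, 0.006]
ee_rot: [[-0.008, 0.99, 0.141], [1.0, 0.008, -0.002], [-0.003, 0.141, -0.99]]
wrist_force: [4.9, -0.9, -0.2]
grip_width: 0.154
finger_force: 51.5
```

Run:
```python
from h import *
print(corner(19)); tocorner(.5636,.0365,.0126,19,.4,0)
```

```text
('corner', array([0.5634, 0.0365, 0.0126]), 'centre', array([0.6079, 0.0369, 0.0189]), 'tilt', np.float64(8.1), 'yaw', np.float64(0.5))
turn [8.1 0.1 0.1] shift now [-0.  -2.   6.2] after turn [-0.  -1.1  6.4] t 32.3 F [ 4.9 -0.9 -0.2] w 0.154
```

>>> {"fn": "play_rows", "kwargs": {"plan": [[[4,0,0,0,-0.8,3.2,1],[4,0,0,0,-0.8,3.2,1],[0,0,0,0,0,0,1],[0,0,0,0,0,0,1]]]}}

```text
time_s: 32.63
tcp_pos: [0.6077, 0.037, -0.001]
ee_rot: [[-0.008, 1.0, 0.001], [1.0, 0.008, -0.002], [-0.002, 0.001, -1.0]]
wrist_force: [0.2, 0.8, -2.2]
grip_width: 0.159
finger_force: 51.5
```

Run:
```python
from h import *
print(corner(19)); tocorner(.5636,.0365,.0126,19,.4,0)
```

```text
('corner', array([0.5627, 0.0366, 0.012 ]), 'centre', array([0.6077, 0.037 , 0.012 ]), 'tilt', np.float64(0.1), 'yaw', np.float64(0.4))
turn [0.1 0.1 0. ] shift now [-0.2  0.9 -0.6] after turn [-0.2  0.9 -0.6] t 32.6 F [ 0.2  0.8 -2.2] w 0.159
```

Plate A is flat in bay1. I'll release it and go to plate B.

>>> {"fn": "play_rows", "kwargs": {"plan": [[[0,0,0,0,0,0,0.3],[0,0,0,0,0,0,0.3],[0,0,0,0,0,0,0.3],[0,0,0,0,0,-30,0.3],[0,0,0,0,0,-40,0.3],[0,0,0,0,0,-40,-1],[0,0,0,38,-8,0,-1],[0,0,0,38,-12,0,-1],[0,0,0,38,-12,0,-1],[0,0,0,38,-12,0,-1]]]}}

```text
time_s: 33.47
tcp_pos: [0.5621, 0.19, 0.1103]
ee_rot: [[-0.007, 1.0, 0.002], [1.0, 0.007, -0.002], [-0.002, 0.002, -1.0]]
wrist_force: [0.6, -0.1, 1.2]
grip_width: 0.999
finger_force: 0.0
```

>>> {"fn": "play_rows", "kwargs": {"plan": [[[0,0,0,38,-12,0,-1],[0,0,0,38,-12,0,-1],[0,0,0,38,-12,0,-1],[0,0,0,38,-12,0,-1],[0,0,0,38,-12,0,-1],[0,0,0,38,-12,0,-1],[0,0,-4.5,0,0,0,-1],[0,0,-4.5,0,0,0,-1],[0,0,0,0,0,0,-1],[0,0,0,0,0,0,-1]]]}}

```text
time_s: 34.3
tcp_pos: [0.4887, 0.4162, 0.1089]
ee_rot: [[-0.162, 0.987, 0.0], [0.987, 0.162, -0.002], [-0.002, -0.0, -1.0]]
wrist_force: [-0.5, -0.3, 0.3]
grip_width: 0.996
finger_force: 0.0
```

Run:
```python
from h import *
print(tip());whites(); to([.489,.4253,.017],goal(9.6))
```

```text
[0.48868855 0.41631418 0.14093433]
rect px [327. 213.] mm 491 425 size 90 66 yaw 10.1
turn [-0.   0.1 -0.3] shift now [  9.5   1.6 123.9] after turn [  9.2   1.6 123.9] t 34.4 F [-1.1 -0.1 -0.1] w 1.002
```

>>> {"fn": "play_rows", "kwargs": {"plan": [[[0,0,-0.6,9,2.5,30,-1],[0,0,0,0,0,31,-1],[0,0,0,0,0,31,-1],[0,0,0,0,0,30,-1],[0,0,0,0,0,0,-1],[0,0,0,0,0,0,1],[0,0,0,0,0,0,1],[0,0,0,0,0,0,1],[0,0,0,0,0,0,1],[0,0,0,0,0,0,1]]]}}

```text
time_s: 35.18
tcp_pos: [0.4915, 0.4262, -0.0109]
ee_rot: [[-0.174, 0.985, 0.003], [0.985, 0.174, -0.001], [-0.001, 0.003, -1.0]]
wrist_force: [0.8, 0.3, 0.2]
grip_width: 0.3
finger_force: 0.0
```

>>> {"fn": "play_rows", "kwargs": {"plan": [[[0,0,0,0,0,0,1],[0,0,0,0,0,0,1],[0,0,0,0,0,0,1]]]}}

```text
time_s: 35.43
tcp_pos: [0.4912, 0.426, -0.0115]
ee_rot: [[-0.174, 0.985, 0.002], [0.985, 0.174, -0.001], [-0.002, 0.002, -1.0]]
wrist_force: [-0.5, 0.0, 6.2]
grip_width: 0.156
finger_force: 50.8
```

Run:
```python
from h import *
print(tip(),get_state()['grip_width']);to([.64,.112,.12],goal(.4))
```

```text
[0.49113593 0.42605529 0.02049313] 0.1555006204966445
turn [0.1 0.1 9.6] shift now [-335.3   92.   -98.8] after turn [-315.1  146.6  -99.5] t 35.4 F [-0.5  0.   6.2] w 0.156
```

>>> {"fn": "play_rows", "kwargs": {"plan": [[[0,0,0,0,0,-35,1],[0,0,4.8,0,0,-35,1],[0,0,4.8,0,0,-35,1],[0,0,0,-35,16.3,0,1],[0,0,0,-35,16.3,0,1],[0,0,0,-35,16.3,0,1],[0,0,0,-35,16.3,0,1],[0,0,0,-35,16.3,0,1],[0,0,0,-35,16.3,0,1],[0,0,0,-35,16.3,0,1]]]}}

```text
time_s: 36.27
tcp_pos: [0.6061, 0.1797, 0.0921]
ee_rot: [[-0.008, 1.0, -0.001], [1.0, 0.008, -0.003], [-0.003, -0.001, -1.0]]
wrist_force: [1.6, -0.0, -1.2]
grip_width: 0.159
finger_force: 49.7
```

>>> {"fn": "play_rows", "kwargs": {"plan": [[[0,0,0,-35,16.3,0,1],[0,0,0,-35,16.3,0,1],[-5,0,0,0,0,0,1],[-5,0,0,0,0,0,1],[-5,0,0,0,0,0,1],[-5,0,0,0,0,0,1],[0,0,0,0,0,0,1],[0,0,0,0,0,0,1]]]}}

```text
time_s: 36.93
tcp_pos: [0.6368, 0.1117, 0.0912]
ee_rot: [[-0.008, 0.941, 0.337], [1.0, 0.008, 0.0], [-0.003, 0.337, -0.941]]
wrist_force: [0.3, 0.1, -1.1]
grip_width: 0.155
finger_force: 49.7
```

Run:
```python
from h import *
print(corner(20.5)); tocorner(.582,.112,.09,20.5); tocorner(.582,.112,.0145,20.5)
```

```text
('corner', array([0.5906, 0.1113, 0.0868]), 'centre', array([0.6329, 0.1117, 0.102 ]), 'tilt', np.float64(19.7), 'yaw', np.float64(0.5))
turn [-0.3  0.1  0.1] shift now [ 0.7 -6.9 -6.1] after turn [ 0.7 -6.9 -6.1] t 36.9 F [ 0.3  0.1 -1.1] w 0.155
turn [-0.3  0.1  0.1] shift now [  0.9 -32.4  65. ] after turn [  0.7 -32.7  64.8] t 36.9 F [ 0.3  0.1 -1.1] w 0.155
```

>>> {"fn": "play_rows", "kwargs": {"plan": [[[-0.3,0,0,0.7,-8.1,-2.9,1],[0,0,0,0,-6.1,17,1],[0,0,0,0,-6.1,17,1],[0,0,0,0,-6.1,17,1],[0,0,0,0,-6.2,17,1],[0,0,0,0,0,0,1],[0,0,0,0,0,0,1],[0,0,0,0,-4.5,-1.7,1],[0,0,0,0,-4.5,-1.7,1],[0,0,0,0,-4.5,-1.7,1]]]}}

```text
time_s: 37.77
tcp_pos: [0.6176, 0.1121, 0.022]
ee_rot: [[-0.008, 0.937, 0.349], [1.0, 0.008, 0.0], [-0.002, 0.349, -0.937]]
wrist_force: [-0.0, 0.7, -1.2]
grip_width: 0.154
finger_force: 49.7
```

>>> {"fn": "play_rows", "kwargs": {"plan": [[[0,0,0,0,0,0,1],[0,0,0,0,-1.9,-0.7,1],[0,0,0,0,0,0,1],[0,0,0,0,0,0,1]]]}}

```text
time_s: 38.1
tcp_pos: [0.6148, 0.112, 0.0208]
ee_rot: [[-0.008, 0.938, 0.348], [1.0, 0.008, 0.0], [-0.003, 0.347, -0.938]]
wrist_force: [0.4, 0.4, -1.1]
grip_width: 0.153
finger_force: 49.7
```

Run:
```python
from h import *
print(corner(20.5)); tocorner(.5640,.112,.0140,20.5)
```

```text
('corner', array([0.5686, 0.1116, 0.0159]), 'centre', array([0.6108, 0.112 , 0.0316]), 'tilt', np.float64(20.3), 'yaw', np.float64(0.5))
turn [0.3 0.1 0.1] shift now [ 0.4 -5.1  0.5] after turn [ 0.4 -5.1  0.5] t 38.1 F [ 0.4  0.4 -1.1] w 0.153
```

>>> {"fn": "play_rows", "kwargs": {"plan": [[[0,0,0,0.4,-2.5,0.2,1],[0,0,0,0,-2.4,0.2,1],[0,0,0,0,0,0,1],[4,0,0,0,-1.6,3.2,1],[4,0,0,0,-1.6,3.2,1],[4,0,0,0,-1.6,3.2,1],[0,0,0,0,0,0,1],[0,0,0,0,0,0,1]]]}}

```text
time_s: 38.77
tcp_pos: [0.6094, 0.1121, 0.0076]
ee_rot: [[-0.007, 0.989, 0.146], [1.0, 0.008, -0.002], [-0.003, 0.146, -0.989]]
wrist_force: [5.7, 0.1, 0.9]
grip_width: 0.156
finger_force: 50.7
```

Run:
```python
from h import *
print(corner(20.5)); tocorner(.5632,.112,.0124,20.5,.4,0)
```

```text
('corner', array([0.5632, 0.1118, 0.0124]), 'centre', array([0.6077, 0.1121, 0.019 ]), 'tilt', np.float64(8.4), 'yaw', np.float64(0.4))
turn [8.4 0.2 0. ] shift now [ 0.2 -2.1  6.4] after turn [ 0.2 -1.2  6.7] t 38.8 F [5.7 0.1 0.9] w 0.156
```

>>> {"fn": "play_rows", "kwargs": {"plan": [[[4.2,0,0,0,-0.8,3.3,1],[4.2,0,0,0,-0.8,3.3,1],[0,0,0,0,0,0,1],[0,0,0,0,0,0,1]]]}}

```text
time_s: 39.1
tcp_pos: [0.6076, 0.1122, 0.0005]
ee_rot: [[-0.007, 1.0, -0.0], [1.0, 0.007, -0.003], [-0.003, -0.0, -1.0]]
wrist_force: [0.3, 0.5, 0.0]
grip_width: 0.156
finger_force: 51.4
```

Run:
```python
from h import *
print(corner(20.5)); tocorner(.5632,.112,.0124,20.5,.4,0)
```

```text
('corner', array([0.5626, 0.1119, 0.012 ]), 'centre', array([0.6076, 0.1122, 0.012 ]), 'tilt', np.float64(-0.0), 'yaw', np.float64(0.4))
turn [-0.   0.2  0. ] shift now [ 0.1  0.6 -0.4] after turn [ 0.1  0.6 -0.4] t 39.1 F [0.3 0.5 0. ] w 0.156
```

Plate B is flat in bay0. I'll release it, go over the disc, and check the rack and disc in one picture.

>>> {"fn": "play_rows", "kwargs": {"plan": [[[0,0,0,0,0,0,0.3],[0,0,0,0,0,0,0.3],[0,0,0,0,0,0,0.3],[0,0,0,0,0,-30,0.3],[0,0,0,0,0,-40,0.3],[0,0,0,0,0,-40,-1],[0,0,0,32,-38,0,-0.3],[0,0,0,32,-38,0,-0.3],[0,0,0,32,-38,0,-0.3],[0,0,0,32,-38,0,-0.3]]]}}

```text
time_s: 39.93
tcp_pos: [0.4774, 0.2196, 0.1112]
ee_rot: [[-0.007, 1.0, -0.001], [1.0, 0.007, -0.002], [-0.002, -0.001, -1.0]]
wrist_force: [-0.8, 0.8, -0.7]
grip_width: 0.65
finger_force: 0.0
```

>>> {"fn": "play_rows", "kwargs": {"plan": [[[0,0,6.3,27,-34,0,-0.3],[0,0,6.3,0,0,0,-0.3],[0,0,6.3,0,0,0,-0.3],[0,0,6.3,0,0,0,-0.3],[0,0,0,0,0,0,-0.3],[0,0,0,0,0,0,-0.3]]]}}

```text
time_s: 40.43
tcp_pos: [0.446, 0.2446, 0.111]
ee_rot: [[0.416, 0.91, -0.001], [0.91, -0.416, -0.003], [-0.003, -0.0, -1.0]]
wrist_force: [0.5, 0.3, -0.2]
grip_width: 0.647
finger_force: 0.0
```

Run:
```python
from h import *
print(tip()); to([.4212,.2666,.038],goal(-25))
T,W,S=[cv2.cvtColor(snapshot(n),cv2.COLOR_RGB2BGR) for n in('top','wrist','side')]
cv2.imwrite('pics/Tz.png',T);cv2.imwrite('pics/Wz.png',W)
r=lambda i:cv2.resize(i,(400,300),interpolation=cv2.INTER_CUBIC)
cv2.imwrite('pics/v10.png',cv2.hconcat([cv2.vconcat([r(T[175:295,235:395]),r(S[190:340,190:390])]),cv2.resize(W[:400],(400,250))[:, :] if 0 else cv2.copyMakeBorder(r(W),0,300,0,0,0)]))
```

```text
[0.446082   0.24466615 0.14298872]
turn [-0.   0.2  0.4] shift now [ 10.  -31.7 105. ] after turn [  9.5 -31.8 105. ] t 40.4 F [ 0.5  0.3 -0.2] w 0.647
```

View pics/v10.png

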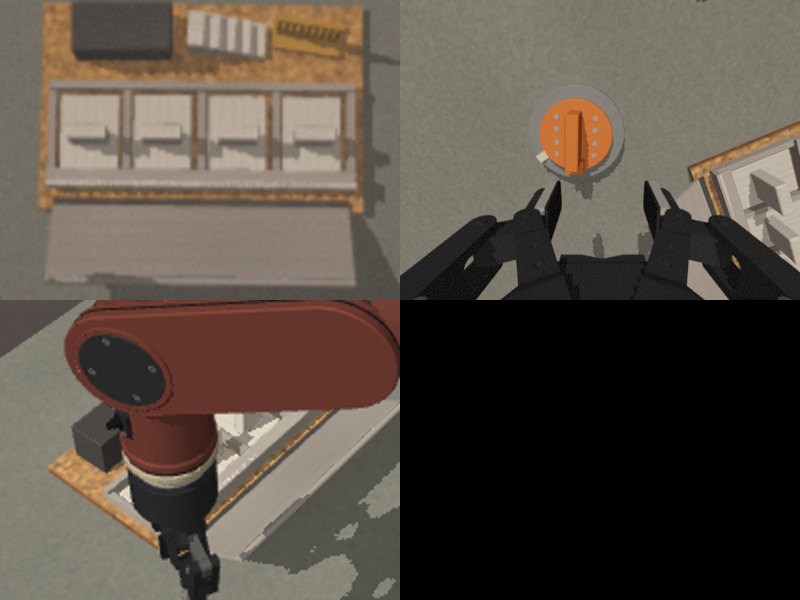

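All four plates lie in their bays in the top view. The wrist view shows the bar at (573,140), parallel to the fingers, with the nose at (575,172) and the mark at (543,157).

Run:
```python
from h import *
f=lambda u,v:((u-400)/.625,v/.625)
c=w('wrist',f(577,131),.018);m=w('wrist',f(543,157),.018);print('base',c,'mark',m,np.linalg.norm(m-c),'heading',np.degrees(np.arctan2(*(m-c)[1::-1])))
I=cv2.imread('pics/Wz.png');h=cv2.cvtColor(I,cv2.COLOR_BGR2HSV)
o=((h[...,0]<15)&(h[...,1]>150)).astype(np.uint8);k=max(cv2.findContours(o,0,1)[0],key=cv2.contourArea);e=cv2.fitEllipse(k);print(e,w('wrist',e[0],.028))
mk=((h[...,2]>190)&(h[...,1]<90)&(h[...,0]>12)).astype(np.uint8);mk[:,:200]=0;mk[300:]=0;mk[:,300:]=0
ys,xs=np.nonzero(mk);print(len(xs),xs.mean(),ys.mean(),w('wrist',(xs.mean(),ys.mean()),.018))
```

```text
base [0.42580562 0.27156467 0.018     ] mark [0.37264195 0.25966308 0.018     ] 0.05447957372463044 heading -167.38142209969922
((281.2630920410156, 215.7695770263672), (113.33971405029297, 118.47419738769531), 166.22561645507812) [0.4243873 0.2694686 0.028    ]
171 227.6549707602339 250.23391812865498 [0.37221474 0.26072863 0.018     ]
```

>>> {"fn": "play_rows", "kwargs": {"plan": [[[0,0,0.4,11.8,-31,0,-0.3],[0,0,0,0,0,26,-0.3],[0,0,0,0,0,26,-0.3],[0,0,0,0,0,26,-0.3],[0,0,0,0,0,26,-0.3],[0,0,0,0,0,0,-0.3],[0,0,0,0,0,0,1],[0,0,0,0,0,0,1],[0,0,0,0,0,0,1],[0,0,0,0,0,0,1]]], "grip_force": 30}}

```text
time_s: 41.42
tcp_pos: [0.4235, 0.2691, 0.0091]
ee_rot: [[0.425, 0.905, -0.001], [0.905, -0.425, -0.001], [-0.001, -0.001, -1.0]]
wrist_force: [-5.0, 0.4, 3.7]
grip_width: 0.157
finger_force: 29.9
```

>>> {"fn": "play_rows", "kwargs": {"plan": [[[0,0,0,0,0,0,1],[0,0,0,0,0,0,1],[0,0,0,0,0,0,1]]]}}

```text
time_s: 41.67
tcp_pos: [0.4235, 0.2691, 0.0091]
ee_rot: [[0.425, 0.905, -0.001], [0.905, -0.425, -0.001], [-0.001, -0.0, -1.0]]
wrist_force: [-6.3, 1.3, 6.3]
grip_width: 0.161
finger_force: 30.3
```

Run:
```python
from h import *
print(tip(),get_state()['finger_force']); to(tip(),goal(-81.5))
```

```text
[0.42349352 0.26910795 0.04106643] 30.274862945079803
turn [ 0.   0.1 56.3] shift now [ 0.  0. -0.] after turn [ 0. -0.  0.] t 41.7 F [-6.3  1.3  6.3] w 0.161
```

>>> {"fn": "play_rows", "kwargs": {"plan": [[[0,0,5.6,0,-0.8,0,1],[0,0,5.6,0,0,0,1],[0,0,5.6,0,0,0,1],[0,0,5.6,0,0,0,1],[0,0,5.6,0,0,0,1],[0,0,5.6,0,0,0,1],[0,0,5.6,0,0,0,1],[0,0,5.6,0,0,0,1],[0,0,5.6,0,0,0,1],[0,0,5.9,0,0,0,1]]]}}

```text
time_s: 42.5
tcp_pos: [0.4238, 0.2686, 0.0091]
ee_rot: [[0.99, 0.144, 0.001], [0.144, -0.99, -0.002], [0.001, 0.002, -1.0]]
wrist_force: [-0.8, -2.5, 3.5]
grip_width: 0.159
finger_force: 29.9
```

>>> {"fn": "play_rows", "kwargs": {"plan": [[[0,0,0,0,0,0,1],[0,0,0,0,0,0,1],[0,0,0,0,0,0,1]]]}}

```text
time_s: 42.75
tcp_pos: [0.4238, 0.2686, 0.009]
ee_rot: [[0.988, 0.151, 0.001], [0.151, -0.988, -0.002], [0.0, 0.002, -1.0]]
wrist_force: [-3.2, -2.7, 7.7]
grip_width: 0.156
finger_force: 30.3
```

Run:
```python
from h import *
print(tip(),get_state()['finger_force'],get_state()['torque']); to(tip(),goal(-81.5))
```

```text
[0.42375231 0.26871069 0.04104881] 30.34707248210907 [-0.48105031  0.38908879 -0.02988818]
turn [ 0.1 -0.   0.2] shift now [-0.  -0.1 -0. ] after turn [-0.  -0.1  0. ] t 42.8 F [-3.2 -2.7  7.7] w 0.156
```

The disc is turned; the tool heading gives the nose at 188.5°. I'll release it, rise, turn back and move in front of the gate.

>>> {"fn": "play_rows", "kwargs": {"plan": [[[0,0,0,0,0,0,0.2],[0,0,0,0,0,0,0.2],[0,0,0,0,0,0,0.2],[0,0,0,0,0,-33,0.2],[0,0,0,0,0,-33,0.2],[0,0,0,0,0,-34,1],[0,0,-7,0,0,0,1],[0,0,-7,0,0,0,1],[0,0,-7,0,0,0,1],[0,0,-7,0,0,0,1]]]}}

```text
time_s: 43.58
tcp_pos: [0.4228, 0.2688, 0.1074]
ee_rot: [[0.799, 0.601, -0.001], [0.601, -0.799, -0.002], [-0.002, 0.001, -1.0]]
wrist_force: [-0.5, -0.1, -0.1]
grip_width: -0.004
finger_force: 0.0
```

>>> {"fn": "play_rows", "kwargs": {"plan": [[[0,0,-7,0,0,0,1],[0,0,-7,0,0,0,1],[0,0,-7,0,0,0,1],[0,0,-7,0,0,0,1],[0,0,-7,0,0,0,1],[0,0,-7,0,0,0,1],[0,0,-7,0,0,0,1],[0,0,-5,0,0,0,1],[0,0,0,0,0,0,1]]]}}

```text
time_s: 44.33
tcp_pos: [0.4226, 0.2687, 0.107]
ee_rot: [[-0.013, 1.0, -0.002], [1.0, 0.013, -0.002], [-0.002, -0.002, -1.0]]
wrist_force: [0.6, 0.4, 0.1]
grip_width: -0.004
finger_force: 0.0
```

>>> {"fn": "play_rows", "kwargs": {"plan": [[[0,0,0,-38,-3,0,1],[0,0,0,-38,-3,0,1],[0,0,0,-38,-3,0,1],[0,0,0,-38,-3,0,1],[0,0,0,-38,-3,0,1],[0,0,0,-38,-3,0,1],[0,0,0,-38,-3,0,1],[0,0,0,0,0,0,1],[0,0,0,0,0,0,1]]]}}

```text
time_s: 45.08
tcp_pos: [0.4042, 0.0006, 0.1079]
ee_rot: [[-0.002, 1.0, -0.001], [1.0, 0.002, -0.003], [-0.003, -0.001, -1.0]]
wrist_force: [0.7, -0.3, 0.0]
grip_width: 0.004
finger_force: 0.0
```

Run:
```python
from h import *
print(tip()); to([.405,0,.038],goal(.4))
T=snapshot('top')[:,:,::-1].copy();cv2.imwrite('pics/Tq.png',T)
```

```text
[0.40425152 0.0006828  0.13991276]
turn [-0.1  0.2 -0.3] shift now [ -0.3   0.9 101.9] after turn [ -0.6   0.8 101.9] t 45.1 F [ 0.7 -0.3  0. ] w 0.004
```

>>> {"fn": "play_rows", "kwargs": {"plan": [[[0,0,0,0,0,26,1],[0,0,0,0,0,26,1],[0,0,0,0,0,25,1],[0,0,0,0,0,25,1],[0,0,0,0,0,0,1],[0,0,0,0,9,0,1],[0,0,0,0,9,0,1],[0,0,0,0,9,0,1],[0,0,0,0,9,0,1],[0,0,0,0,0,0,1]]]}}

```text
time_s: 45.97
tcp_pos: [0.4427, 0.0025, 0.0071]
ee_rot: [[-0.01, 1.0, 0.001], [1.0, 0.01, -0.003], [-0.003, 0.001, -1.0]]
wrist_force: [0.5, 0.7, 0.4]
grip_width: -0.001
finger_force: 0.0
```

>>> {"fn": "play_rows", "kwargs": {"plan": [[[0,0,0,0,6,-8,1],[0,0,0,0,6,-8,1],[0,0,0,0,7.5,-6,1],[0,0,0,0,7.5,-6,1]]]}}

```text
time_s: 46.3
tcp_pos: [0.4637, 0.0029, 0.0343]
ee_rot: [[-0.01, 1.0, -0.01], [1.0, 0.01, -0.003], [-0.002, -0.01, -1.0]]
wrist_force: [-19.2, -0.9, 17.8]
grip_width: -0.002
finger_force: 9.9
```

>>> {"fn": "play_rows", "kwargs": {"plan": [[[0,0,0,0,6,-3,1],[0,0,0,0,6,-3,1],[0,0,0,0,6,-3,1],[0,0,0,0,5,-1.5,1],[0,0,0,0,5,-1.5,1],[0,0,0,0,0,0,1],[0,0,0,0,0,0,1]]]}}

```text
time_s: 46.88
tcp_pos: [0.4959, 0.0031, 0.0458]
ee_rot: [[-0.009, 1.0, -0.0], [1.0, 0.009, -0.003], [-0.003, -0.0, -1.0]]
wrist_force: [-0.2, 0.7, 0.3]
grip_width: -0.003
finger_force: 0.1
```

```bash
cat >> h.py <<'E'
def gate():
    "columns clear of the arm: last row changed against the start picture"
    T=cv2.cvtColor(snapshot('top'),cv2.COLOR_RGB2BGR);T0=cv2.imread('pics/top0.png');cv2.imwrite(f"pics/g_{get_state()['time_s']:.1f}.png",T)
    for y in (.14,.125,-.125,-.14):
        u=int(pj('top',(.5,y,.05))[0]);d=cv2.absdiff(T,T0).max(2)[240:310,u-2:u+3].mean(1);print(y,[240+i for i in range(70) if d[i]>25])
E
python3 - <<'E'
from h import *
print(tip(),get_state()['wrist_force']); gate()
for a in (0,.1,.2,.3,.4): print(a,pj('top',(.541-.1*np.sin(a),.13,.012+.1*np.cos(a))))
E
```

```text
[0.49586194 0.00314453 0.07781338] [-0.2231837   0.7382656   0.28306309]
0.14 [252, 253, 254, 255, 258, 263, 264]
0.125 [240, 241, 242, 252, 253, 254, 257, 258, 262, 263, 264]
-0.125 [240, 241, 242, 243, 254, 255, 256, 258, 259, 262, 263, 264, 265, 290, 291]
-0.14 [240, 241, 242, 243, 254, 255, 256, 258, 259, 260, 263, 264, 265, 266]
0 [258.6 250.8]
0.1 [258.6 255.1]
0.2 [258.5 259.4]
0.3 [258.5 263.6]
0.4 [258.6 267.7]
```

The gate is at about 0.28 rad. I'll continue to the upright stop and watch the force.

>>> {"fn": "play_rows", "kwargs": {"plan": [[[0,0,0,0,5,-1,1],[0,0,0,0,5,-1,1],[0,0,0,0,5,-1,1],[0,0,0,0,5,-1,1],[0,0,0,0,0,0,1],[0,0,0,0,0,0,1]]]}}

```text
time_s: 47.43
tcp_pos: [0.5157, 0.0033, 0.0495]
ee_rot: [[-0.009, 1.0, -0.001], [1.0, 0.009, -0.003], [-0.003, -0.001, -1.0]]
wrist_force: [-0.1, 0.4, 0.1]
grip_width: 0.001
finger_force: 0.0
```

>>> {"fn": "play_rows", "kwargs": {"plan": [[[0,0,0,0,2,0,1],[0,0,0,0,2,0,1],[0,0,0,0,0,0,1]]]}}

```text
time_s: 47.68
tcp_pos: [0.5193, 0.0034, 0.0495]
ee_rot: [[-0.009, 1.0, -0.001], [1.0, 0.009, -0.003], [-0.003, -0.001, -1.0]]
wrist_force: [0.1, -0.1, -0.4]
grip_width: -0.001
finger_force: 0.0
```

Run:
```python
from h import *
print(tip(),get_state()['wrist_force']); gate()
```

```text
[0.51935188 0.00344847 0.08147507] [ 0.0630176  -0.14454941 -0.38129657]
0.14 [252]
0.125 [240, 241, 242, 252, 298, 299, 300, 301, 302, 303, 304, 305, 306, 307, 308, 309]
-0.125 [240, 241, 242, 243, 253, 254]
-0.14 [240, 241, 242, 243, 253]
```

>>> {"fn": "play_rows", "kwargs": {"plan": [[[0,0,0,0,2,0,1],[0,0,0,0,0,0,1]]]}}

```text
time_s: 47.9
tcp_pos: [0.5212, 0.0034, 0.0495]
ee_rot: [[-0.009, 1.0, -0.001], [1.0, 0.009, -0.003], [-0.003, -0.001, -1.0]]
wrist_force: [-0.5, -0.0, -0.2]
grip_width: 0.001
finger_force: 0.1
```

>>> {"fn": "play_rows", "kwargs": {"plan": [[[0,0,0,0,2,0,1],[0,0,0,0,0,0,1],[0,0,0,0,0,0,1]]]}}

```text
time_s: 48.15
tcp_pos: [0.5232, 0.0034, 0.0495]
ee_rot: [[-0.009, 1.0, -0.001], [1.0, 0.009, -0.003], [-0.003, -0.001, -1.0]]
wrist_force: [-0.8, 0.1, -0.5]
grip_width: -0.002
finger_force: 0.0
```

Run:
```python
from h import *
print(tip(),get_state()['wrist_force']); gate()
```

```text
[0.52321985 0.00347679 0.08147112] [-0.79359149  0.05209664 -0.47119701]
0.14 [250, 251, 252, 253, 254, 255]
0.125 [240, 241, 242, 250, 251, 252, 254, 255, 296, 297, 298, 299, 300, 301, 302, 303, 304, 305, 306, 307, 308, 309]
-0.125 [240, 241, 242, 243, 251, 252, 253, 255, 256]
-0.14 [240, 241, 242, 243, 252, 253, 255, 256, 272]
```

The gate has moved past its starting position to upright. I'll back away, rise, and take a final look.

>>> {"fn": "play_rows", "kwargs": {"plan": [[[0,0,0,0,-20,0,1],[0,0,0,0,-30,0,1],[0,0,0,0,-30,0,1],[0,0,0,0,0,-40,1],[0,0,0,0,0,-40,1],[0,0,0,-35,0,-20,1],[0,0,0,-40,0,0,1],[0,0,0,-40,0,0,1],[0,0,0,-40,0,0,1],[0,0,0,-40,0,0,1]]]}}

```text
time_s: 49.03
tcp_pos: [0.4449, -0.1939, 0.1507]
ee_rot: [[-0.01, 1.0, -0.0], [1.0, 0.01, -0.003], [-0.003, -0.0, -1.0]]
wrist_force: [1.4, 0.3, 0.1]
grip_width: 0.003
finger_force: 0.0
```

>>> {"fn": "play_rows", "kwargs": {"plan": [[[0,0,0,-40,0,0,1],[0,0,0,-40,0,0,1],[0,0,0,0,0,0,1],[0,0,0,0,0,0,1]]]}}

```text
time_s: 49.37
tcp_pos: [0.4452, -0.2739, 0.1501]
ee_rot: [[-0.006, 1.0, -0.002], [1.0, 0.006, -0.002], [-0.002, -0.002, -1.0]]
wrist_force: [0.2, -0.2, -0.9]
grip_width: 0.0
finger_force: 0.0
```

Run:
```python
from h import *
gate()
T,S=[cv2.cvtColor(snapshot(n),cv2.COLOR_RGB2BGR) for n in('top','side')]
r=lambda i:cv2.resize(i,(400,300),interpolation=cv2.INTER_CUBIC)
cv2.imwrite('pics/v11.png',cv2.vconcat([cv2.hconcat([r(T[170:275,245:385]),r(T[272:332,167:247])]),cv2.hconcat([r(S[190:340,190:390]),r(S[345:420,240:340])])]))
```

```text
0.14 [250, 251, 252, 253, 254, 255]
0.125 [240, 241, 242, 250, 251, 252, 253, 254, 255]
-0.125 [240, 241, 242, 243, 251, 252, 253, 255, 256, 271, 272]
-0.14 [240, 241, 242, 243, 251, 252, 253, 255, 256, 271, 272]
```

View pics/v11.png

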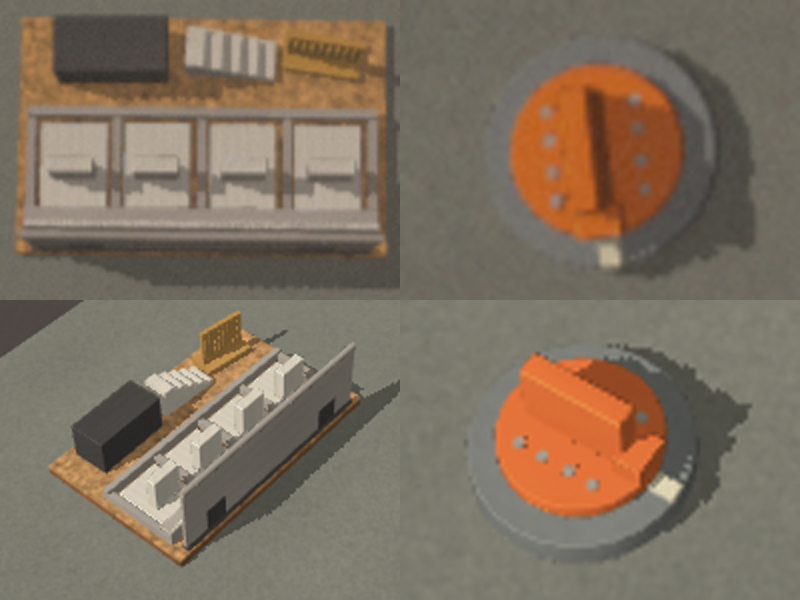

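Run:
```python
from h import *
f=lambda u,v:(167+(u-400)/5-.4,272+v/5-.4)
c=np.array([.4229,.268]);m=w('top',f(609.5,254),.018)[:2]
for n,p,z in [('nose',(598,226),.038),('bar far',(585,90),.068),('bar near',(607,205),.068)]:
    print(n,w('top',f(*p),z))
b=w('top',f(607,205),.068)-w('top',f(585,90),.068);print('bar',np.degrees(np.arctan2(b[1],b[0]))%360)
base=w('top',f(601.5,152),.018)[:2];disc=w('top',f(596.5,151),.028)[:2]
for q in (base,disc,c): print(q,'mark',np.degrees(np.arctan2(*(m-q)[::-1]))%360,np.linalg.norm(m-q))
```

```text
nose [0.38510849 0.26235118 0.038     ]
bar far [0.45044953 0.26475059 0.068     ]
bar near [0.39579326 0.25203554 0.068     ]
bar 193.09615983495397
[0.42126103 0.26632096] mark 186.75147757583161 0.05067143708769227
[0.42165666 0.26668402] mark 187.10352526840668 0.0511079791988713
[0.4229 0.268 ] mark 188.36058510404817 0.05251714818871821
```

```bash
python3 -c "
from rig import *
print(job_done())"
```

```text
the job is handed in; nothing more can be done
None
```

I handed the job in at about 50 s with all four plates flat in their bays, the disc's nose within about 2° of the mark, the gate back upright, and the brick, wedge and grid still standing in place. `job_done()` returned no verdict.

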